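# Set up the condenser lenses between lamp and film gate

### The job

Set the four lens mounts on the rail in order of size, one on each felt seat: the largest next to the lamp, then each smaller one in turn, the smallest next to the film gate. Centre each foot on its seat with the glass facing along the rail, so that light from the lamp would pass through all four to the gate. Never let a lens mount tip over, and let go of them all.

Things in the scene. Friction and masses are not known exactly. Their poses are not given: they have to be found in the camera images.
- lens_82: loose lens mount: upright aluminium ring 82 mm across (the four: 40, 54, 68, 82), 14 thick (all in mm), glass inside, on a dark steel foot 50 (x) x 36 (y) x 10. Origin: centre of the foot's underside, on the bench; z up, y the optical axis; same either way round. Ring centre at 62, ring top at 103. Black grip block on top, centred, 22 (x) x 14 (y), from there up to 133. 0.1 to 0.4 kg, foot-heavy.
- lens_68: loose lens mount: upright aluminium ring 68 mm across (the four: 40, 54, 68, 82), 14 thick (all in mm), glass inside, on a dark steel foot 50 (x) x 36 (y) x 10. Origin: centre of the foot's underside, on the bench; z up, y the optical axis; same either way round. Ring centre at 62, ring top at 96. Black grip block on top, centred, 22 (x) x 14 (y), from there up to 126. 0.1 to 0.4 kg, foot-heavy.
- lens_54: loose lens mount: upright aluminium ring 54 mm across (the four: 40, 54, 68, 82), 14 thick (all in mm), glass inside, on a dark steel foot 50 (x) x 36 (y) x 10. Origin: centre of the foot's underside, on the bench; z up, y the optical axis; same either way round. Ring centre at 62, ring top at 89. Black grip block on top, centred, 22 (x) x 14 (y), from there up to 119. 0.1 to 0.4 kg, foot-heavy.
- lens_40: loose lens mount: upright aluminium ring 40 mm across (the four: 40, 54, 68, 82), 14 thick (all in mm), glass inside, on a dark steel foot 50 (x) x 36 (y) x 10. Origin: centre of the foot's underside, on the bench; z up, y the optical axis; same either way round. Ring centre at 62, ring top at 82. Black grip block on top, centred, 22 (x) x 14 (y), from there up to 112. 0.1 to 0.4 kg, foot-heavy.
- seat_red: fixed red felt pad, 60 (x) x 46 (y) mm, flat on the rail, one of four parallel pads in a row, 70 mm apart; their colour order changes at each start and means nothing. Origin: centre of its top face, 15 mm above the bench; y along the row, x across, z up. The rail is a flat aluminium bar 76 x 450 mm, 12 high.
- seat_yellow: fixed yellow felt pad, 60 (x) x 46 (y) mm, flat on the rail, one of four parallel pads in a row, 70 mm apart; their colour order changes at each start and means nothing. Origin: centre of its top face, 15 mm above the bench; y along the row, x across, z up. The rail is a flat aluminium bar 76 x 450 mm, 12 high.
- seat_green: fixed green felt pad, 60 (x) x 46 (y) mm, flat on the rail, one of four parallel pads in a row, 70 mm apart; their colour order changes at each start and means nothing. Origin: centre of its top face, 15 mm above the bench; y along the row, x across, z up. The rail is a flat aluminium bar 76 x 450 mm, 12 high.
- seat_blue: fixed blue felt pad, 60 (x) x 46 (y) mm, flat on the rail, one of four parallel pads in a row, 70 mm apart; their colour order changes at each start and means nothing. Origin: centre of its top face, 15 mm above the bench; y along the row, x across, z up. The rail is a flat aluminium bar 76 x 450 mm, 12 high.
- lamp: fixed lamp: small clear glass bulb on a white ceramic block (44 x 26 mm), 83 mm high, on the rail at one end of the row, either end, 80 mm beyond the centre of the nearest seat. Origin: centre of its underside, on the rail's top 12 mm above the bench; y along the row.
- gate: fixed film gate: upright black plate 66 mm wide, 8 mm thick, 105 mm high, with a pale window, on the rail at the other end of the row, 80 mm beyond the nearest seat. Origin: centre of its underside, 12 mm above the bench; y along the row.

How it is judged:
At the end, for the whole second after the job is handed in: Every lens mount stands released and still on a seat of its own, foot flat on the felt (within 5 mm of height and 0.1 rad of upright), within 12 mm of the seat's centre and its optical axis within 0.25 rad of the row, in order from lamp to gate: 82, 68, 54, 40 mm (either face towards the lamp) ((horizontal distance between lens_82 and seat_red below 0.012 m or horizontal distance between lens_82 and seat_yellow below 0.012 m or horizontal distance between lens_82 and seat_green below 0.012 m or horizontal distance between lens_82 and seat_blue below 0.012 m) and horizontal distance between lens_82 and lamp between 0.05 and 0.11 m and height (world z) of lens_82 between 0.01 and 0.02 m and angle between each of lens_82, lens_68, lens_54, lens_40's own z axis and vertical below 0.1 rad and angle between the y axis of each of lens_82, lens_68, lens_54, lens_40 and the y axis of seat_red, either way round below 0.25 rad and linear speed of each of lens_82, lens_68, lens_54, lens_40 below 0.02 m/s and angular speed of each of lens_82, lens_68, lens_54, lens_40 below 0.2 rad/s and (horizontal distance between lens_68 and seat_red below 0.012 m or horizontal distance between lens_68 and seat_yellow below 0.012 m or horizontal distance between lens_68 and seat_green below 0.012 m or horizontal distance between lens_68 and seat_blue below 0.012 m) and horizontal distance between lens_68 and lamp between 0.12 and 0.18 m and height (world z) of lens_68 between 0.01 and 0.02 m and (horizontal distance between lens_54 and seat_red below 0.012 m or horizontal distance between lens_54 and seat_yellow below 0.012 m or horizontal distance between lens_54 and seat_green below 0.012 m or horizontal distance between lens_54 and seat_blue below 0.012 m) and horizontal distance between lens_54 and lamp between 0.19 and 0.25 m and height (world z) of lens_54 between 0.01 and 0.02 m and (horizontal distance between lens_40 and seat_red below 0.012 m or horizontal distance between lens_40 and seat_yellow below 0.012 m or horizontal distance between lens_40 and seat_green below 0.012 m or horizontal distance between lens_40 and seat_blue below 0.012 m) and horizontal distance between lens_40 and lamp between 0.26 and 0.32 m and height (world z) of lens_40 between 0.01 and 0.02 m); the robot touches nothing.
It fails at once if a lens mount tips over (leans more than 0.6 rad) (angle between any of lens_82, lens_68, lens_54, lens_40's own z axis and vertical above 0.6 rad).
It also fails if it takes over 128 s, if anything falls off the work surface, if the arm or the gripper's body presses on something with over 40 N, if the wrist force passes 120 N, or if a joint passes its speed limit or range.

### The arm

A 6-joint arm with a two-finger parallel gripper is mounted at the origin on the work surface. World frame = base frame: x ahead of the robot, y to its left, z up, the work surface at z = 0. Lengths are in m, angles in rad, forces in N, time in s.
With the tool pointing down it reaches from about 0.275 to 0.975 m from the base axis. Payload 8.4 kg.
Tool frame: the origin (TCP) lies midway between the tips of the shut fingers; the grasp point (between the pads) lies 19 mm behind it (r.grip_point_offset is the distance from the TCP to the grasp point, in m); z points along the fingers, x is the direction in which the jaws open and shut, and the axes are right-handed (so a half turn about z gives the same grasp; the last joint's range is limited). The gripper opens to 92 mm and grips with 3 to 60 N. Pads are 20 mm wide; open, the fingers measure 128 mm over their backs; the gripper's body (75 mm by 189 mm) begins 69 mm behind the grasp point.
Start: joints at [-1.222, 0.353, 1.633, -0, 1.155, -0.002], TCP at [0.215, -0.587, 0.182] pointing down, gripper open.
Joint ranges: [-2.63, 2.63], [-0.92, 2.1], [0.06, 2.66], [-1.3, 4.44], [0, 2.69], [-3.02, 3.02]. Speed limits (rad/s): [2.22, 2.22, 2.79, 3.14, 3.14, 3.14].

### API

Orientations are given as a unit quaternion [x, y, z, w].
In Python, from plant import sense, optics, order, search_frame, r gives the robot as it stands. The module is installed in compiled form; this text tells all that it offers.
- The arm moves only by the tool servo_tool, never from a script. Its argument "increments" is a list of rows, each a list of 7 numbers: the turn, a rotation vector about the world's x, y, z in rad, then the shift along the world's x, y, z in cm, then the opening, from 0 (shut) to 1 (fully open). In form: [[wx, wy, wz, x, y, z, claw], ...]. A call has 1 to 8 rows; each row shifts and turns the pose as measured when the row begins; what a row does not reach is not made up. A row lasts 1/10 s, in which the tool goes at most 50 mm and 8.59 degrees, less where a joint would pass 70% of its speed; a pose out of reach is approached as far as the arm can. A call is refused whole if a number of a shift passes 5 or a number of a turn 0.15, either way. A call with a gripper value outside its range is refused whole. The fingers move at their own pace and stop on an object; the grip force is fixed at half the most. Time passes only in rows, so rows that do not move let the fingers close. It gives the time, the measured TCP pose, the force and the opening at its end, in the units of the state.
- sense(): the state, without advancing time (a new reading comes with each control period).
- optics.camera(name): name is "scene" or "top" or "wrist"; returns a dict with "image" (400x640x3 uint8, red, green, blue), "fx", "fy", "cx", "cy" (pixels), "rvec" (rotation vector, rad) and "tvec" (3), from world to camera coordinates, as OpenCV has them. Camera axes: x right, y down, z forward; pixel columns grow to the right and rows downward; lengths in m; the calibration is good to about 2 mm. A picture is of the moment at which its call begins. There is no depth.
- order.close_job(): hands the job in, once; it reports no verdict.
Trained networks look in the newest picture that a camera, given by its name, has taken for a name from the list of things; names that differ only in an ending like _2 or _b are one class to them, and where a whole thing is asked for, a point or a joint stands for the part that bears it (a point fixed in the world has none). Each returns a list of dicts, best first, with "score" (0 to 1); they miss things now and then, are a little off and sometimes report something else, mostly with a low value. They report only what shows in the picture. A call takes as long as a camera call.
- search_frame(thing, camera): "box" ([left, top, right, bottom] in pixels, round what is visible of it).
The state is a dict: "clock": time; "joint_pos": joint angles; "qvel": joint speeds; "joint_efforts": joint torques, N m; "eef_pos": TCP position; "eef_rot": TCP orientation; "ft_force": force on the tool from outside, world axes, zero at the start; "ft_torque": the same for the moment, N m; "finger_gap": finger opening in m.
Only numpy, scipy, OpenCV 4.12 (cv2) and the standard library are available. Lean on these libraries where they do the work, as an engineer would, in place of code of your own. Each camera call takes 0.05 s, during which the arm holds its last target.

## Working session

There is one attempt and no reset: what is moved stays moved. The work goes in short steps, Python scripts to look and compute and a tool call to move; the robot and the scene stay as the last step left them, time stands still between calls to the robot, and variables do not carry over. Pictures are saved under pics/ and viewed, and the job is handed in when it is done.

Besides the shell and the picture viewer there is one more tool, called as name(argument=value, ...) on one line, values as JSON. servo_tool: Moves the arm, as the interface text tells. Its arguments: {"type":"object","properties":{"increments":{"type":"array","items":{"type":"array","items":{"type":"number"}}}},"required":["increments"]}

```bash
mkdir -p pics
cat > h.py <<'E'
import numpy as np, cv2
from plant import sense, optics, order, search_frame, r
def cam(n,save=None):
    c=optics.camera(n)
    if save: cv2.imwrite('pics/'+save,c['image'][:,:,::-1])
    return c
def ray(c,u,v,z):
    R=cv2.Rodrigues(np.array(c['rvec'],float))[0]; t=np.array(c['tvec'],float).ravel()
    d=R.T@np.array([(u-c['cx'])/c['fx'],(v-c['cy'])/c['fy'],1]); o=-R.T@t
    return o+d*(z-o[2])/d[2]
def proj(c,P):
    K=np.array([[c['fx'],0,c['cx']],[0,c['fy'],c['cy']],[0,0,1]],float)
    return cv2.projectPoints(np.array(P,float).reshape(-1,3),np.array(c['rvec'],float),np.array(c['tvec'],float),K,None)[0].reshape(-1,2)
E
python3 - <<'E'
from h import *
s=sense();print(s['clock'],s['eef_pos'],s['eef_rot'],s['finger_gap'])
names=['lens_82','lens_68','lens_54','lens_40','seat_red','seat_yellow','seat_green','seat_blue','lamp','gate']
for n in ['top','scene']:
    c=cam(n,n+'0.png')
    R=cv2.Rodrigues(np.array(c['rvec'],float))[0];print(n,-R.T@np.array(c['tvec']).ravel(),c['fx'])
    for k in names:
        print(k,[(round(d['score'],2),np.round(d['box']).astype(int).tolist()) for d in search_frame(k,n)[:3]])
E
```

```text
0.0 [ 0.21458712 -0.5864117   0.18164502] [ 8.19637798e-01 -5.72881647e-01 -5.72859884e-04 -4.12872636e-04] 0.09204121374746807
top [ 0.49300961 -0.00954371  0.86066984] 363.629040202304
lens_82 [(0.75, [268, 223, 292, 259]), (0.71, [204, 224, 234, 249]), (0.67, [416, 228, 450, 255])]
lens_68 [(0.75, [268, 223, 292, 259]), (0.71, [204, 224, 234, 249]), (0.67, [416, 228, 450, 255])]
lens_54 [(0.75, [268, 223, 292, 259]), (0.71, [204, 224, 234, 249]), (0.67, [416, 228, 450, 255])]
lens_40 [(0.75, [268, 223, 292, 259]), (0.71, [204, 224, 234, 249]), (0.67, [416, 228, 450, 255])]
seat_red [(0.95, [306, 145, 331, 172]), (0.53, [417, 228, 451, 254])]
seat_yellow [(0.71, [368, 147, 389, 174]), (0.56, [277, 136, 297, 164])]
seat_green [(0.59, [339, 144, 357, 172]), (0.56, [269, 220, 292, 256])]
seat_blue [(0.66, [367, 150, 386, 175]), (0.59, [269, 221, 290, 258])]
lamp [(0.75, [407, 156, 423, 179]), (0.67, [340, 143, 360, 172])]
gate [(0.63, [244, 122, 263, 165])]
scene [0.95398184 0.60502393 0.7122927 ] 472.4386429471749
lens_82 [(0.83, [289, 98, 310, 149]), (0.81, [410, 226, 442, 275]), (0.62, [314, 132, 342, 192])]
lens_68 [(0.83, [289, 98, 310, 149]), (0.81, [410, 226, 442, 275]), (0.62, [314, 132, 342, 192])]
lens_54 [(0.83, [289, 98, 310, 149]), (0.81, [410, 226, 442, 275]), (0.62, [314, 132, 342, 192])]
lens_40 [(0.83, [289, 98, 310, 149]), (0.81, [410, 226, 442, 275]), (0.62, [314, 132, 342, 192])]
seat_red [(0.75, [290, 238, 327, 293])]
seat_yellow [(0.64, [274, 239, 302, 265]), (0.55, [290, 238, 330, 292])]
seat_green [(0.63, [253, 202, 282, 220])]
seat_blue [(0.66, [242, 180, 271, 197])]
lamp [(0.66, [234, 136, 258, 172]), (0.45, [367, 168, 402, 233])]
gate [(0.75, [292, 238, 329, 291])]
```

Run:
```python
import cv2
a=cv2.imread('pics/top0.png');cv2.imwrite('pics/t1.png',cv2.resize(a[100:300,180:480],None,fx=2.66,fy=2.66,interpolation=cv2.INTER_CUBIC))
a=cv2.imread('pics/scene0.png');cv2.imwrite('pics/s1.png',cv2.resize(a[80:300,200:480],None,fx=2.7,fy=2.7,interpolation=cv2.INTER_CUBIC))
```

```text
(no output)
```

View pics/t1.png

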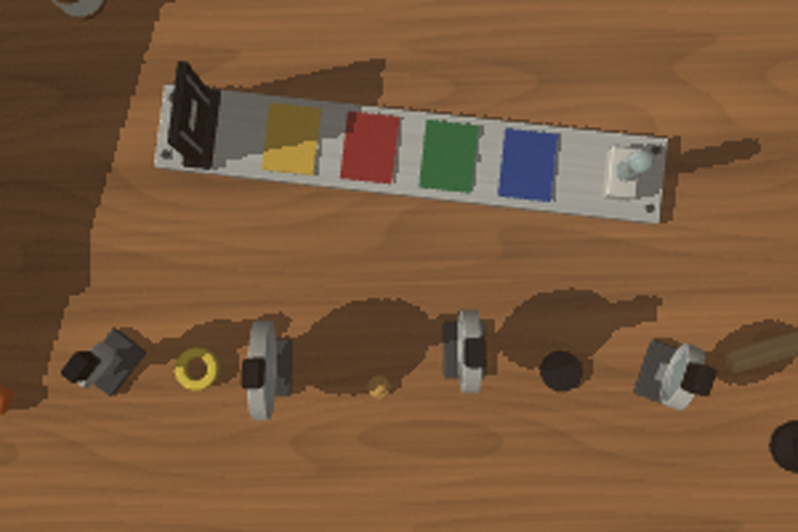

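View pics/s1.png

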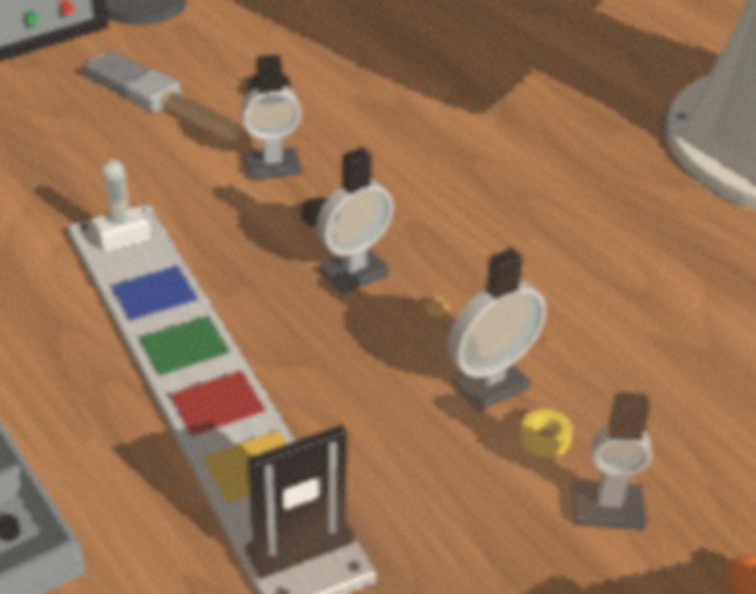

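```bash
cat >> h.py <<'E'
RT={82:.103,68:.096,54:.089,40:.082}
def wires(d,x,y,yaw,z0=0.):
    """list of polylines in world. local y=optical axis"""
    t=RT[d];r_=d/2000;L=[]
    def rect(a,b,z):return [(sx*a,sy*b,z) for sx,sy in((-1,-1),(1,-1),(1,1),(-1,1),(-1,-1))]
    L+=[rect(.025,.018,0),rect(.025,.018,.01),rect(.011,.007,t),rect(.011,.007,t+.03)]
    th=np.linspace(0,2*np.pi,40)
    for yy in(-.007,.007): L.append([(r_*np.cos(a),yy,.062+r_*np.sin(a)) for a in th])
    c,s=np.cos(yaw),np.sin(yaw);R=np.array([[c,-s,0],[s,c,0],[0,0,1]])
    return [np.array(l)@R.T+[x,y,z0] for l in L]
def overlay(c,poses,box,scale,name,z0=0.):
    im=c['image'][:,:,::-1]
    x0,y0,x1,y1=box
    im=cv2.resize(im[y0:y1,x0:x1],None,fx=scale,fy=scale,interpolation=cv2.INTER_CUBIC)
    for d,(x,y,w) in poses.items():
        for l in wires(d,x,y,w,z0):
            p=(proj(c,l)-[x0,y0]+.5)*scale
            cv2.polylines(im,[np.round(p).astype(int)],False,(255,0,255),1)
    cv2.imwrite('pics/'+name,im)
E
python3 - <<'E'
from h import *
import pickle
ct=cam('top');cs=cam('scene');pickle.dump((ct,cs),open('c0.pkl','wb'))
for d,(u,v) in {82:(275.1,240.2),68:(358.2,232.3),54:(443.2,242.1),40:(209.7,238.3)}.items(): print(d,ray(ct,u,v,RT[d]+.03))
hsv=cv2.cvtColor(ct['image'],cv2.COLOR_RGB2HSV)
P={}
for n,(a,b) in dict(yellow=(20,32),green=(45,80),blue=(100,130),red=(172,180)).items():
    m=((hsv[...,0]>=a)&(hsv[...,0]<=b)&(hsv[...,1]>150)).astype(np.uint8); 
    m[:135]=0;m[182:]=0;m[:,:270]=0;m[:,400:]=0
    k,l,st,ce=cv2.connectedComponentsWithStats(m);i=1+st[1:,4].argmax();
    rect=cv2.minAreaRect(np.argwhere(l==i)[:,::-1].astype(np.float32))
    print(n,st[i],ce[i],ray(ct,*ce[i],.015),rect)
# also lamp/gate
E
```

```text
82 [0.45980039 0.09066169 0.133     ]
68 [ 0.47133427 -0.07597022  0.126     ]
54 [ 0.44742337 -0.24622217  0.119     ]
40 [0.46592575 0.22908493 0.112     ]
yellow [279 139  21  26 463] [289.01943844 151.81857451] [0.66072381 0.07029434 0.015     ] ((289.0243835449219, 151.78048706054688), (18.773361206054688, 24.51580047607422), 6.34019136428833)Traceback (most recent call last):
  File "<stdin>", line 10, in <module>
ValueError: attempt to get argmax of an empty sequence
```

Run:
```python
from h import *
import pickle
ct,cs=pickle.load(open('c0.pkl','rb'))
hsv=cv2.cvtColor(ct['image'],cv2.COLOR_RGB2HSV)
for u,v in [(319,156),(349,158),(378,161),(289,152)]: print(ct['image'][v,u],hsv[v,u],ray(ct,u,v,.015))
poses={82:(.46,.09,0.05),68:(.471,-.076,-0.05),54:(.447,-.246,.3),40:(.466,.229,-.7)}
overlay(ct,poses,(195,210,460,270),3,'o_t.png')
overlay(cs,poses,(280,90,450,285),4,'o_s.png')
a=cv2.imread('pics/o_s.png');print(a.shape); cv2.imwrite('pics/o_s.png',cv2.resize(a,None,fx=.75,fy=.75))
```

```text
[131  53  46] [  2 165 131] [ 6.48666753e-01 -3.32062240e-05  1.50000000e-02]
[ 60 100  59] [ 59 105 100] [ 0.64183286 -0.07013243  0.015     ]
[ 56  69 117] [114 133 117] [ 0.63275053 -0.13744696  0.015     ]
[113  91  43] [ 21 158 113] [0.66029361 0.07034902 0.015     ]
(780, 680, 3)
```

View pics/o_t.png

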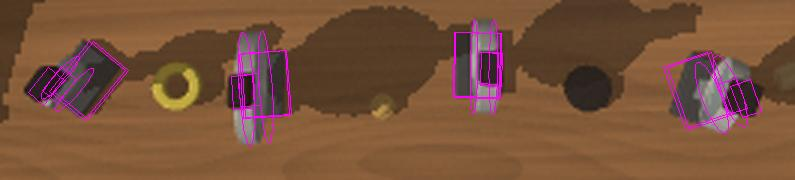

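View pics/o_s.png

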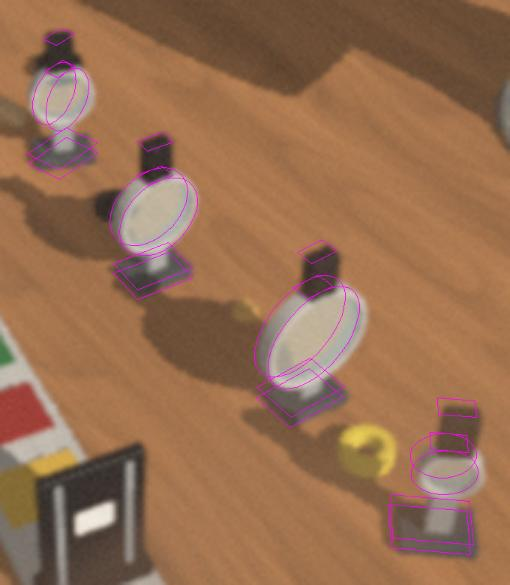

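Run:
```python
from h import *
import pickle
ct,cs=pickle.load(open('c0.pkl','rb'))
def mos(c,boxes,name):
    t=[]
    for x0,y0 in boxes:
        a=cv2.resize(c['image'][y0:y0+48,x0:x0+64,::-1],None,fx=6,fy=6,interpolation=cv2.INTER_CUBIC)
        for g in range(0,64,10):cv2.putText(a,str(x0+g),(g*6,8),0,.3,(255,255,255),1);cv2.line(a,(g*6+3,10),(g*6+3,14),(255,255,255))
        for g in range(0,48,10):cv2.putText(a,str(y0+g),(0,g*6+6),0,.3,(0,255,255),1)
        t.append(a)
    cv2.imwrite('pics/'+name,np.vstack([np.hstack(t[:2]),np.hstack(t[2:])]))
mos(ct,[(250,215),(330,205),(410,215),(190,215)],'mt.png')
```

```text
(no output)
```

View pics/mt.png

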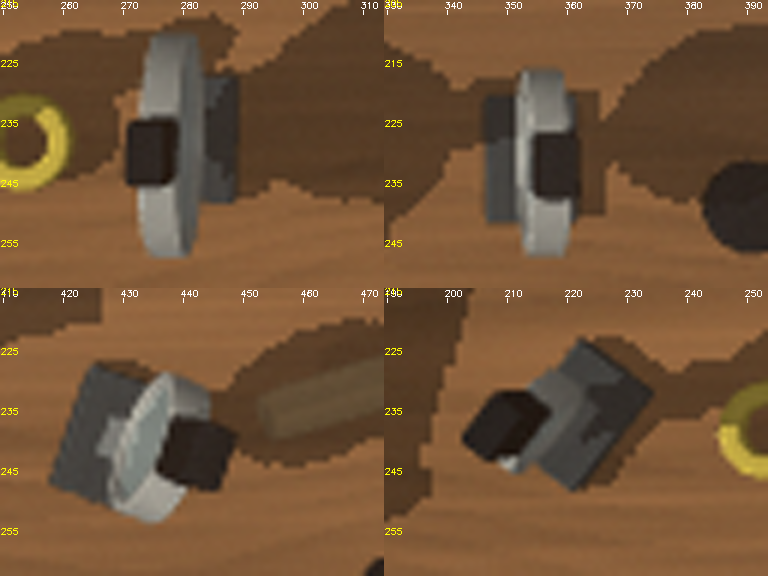

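Run:
```python
from h import *
import pickle
ct,cs=pickle.load(open('c0.pkl','rb'))
def w(u,v,z): return ray(ct,u,v,z)[:2]
for d,b,e in [(82,(274.4,240),[(289.2,227),(288.3,248.5)]),(68,(358.7,232),[(346.2,220.3),(346.2,241.5)]),(54,(444.1,242.6),[(425.7,226.8),(417.8,246.8)]),(40,(207.9,237.8),[(234.3,231.8),(221.5,248.2)])]:
    B=w(*b,RT[d]+.03); p,q=w(*e[0],.01),w(*e[1],.01)
    dx=p-q; yaw=np.arctan2(dx[1],dx[0]); n=np.array([-np.sin(yaw),np.cos(yaw)])
    m=(p+q)/2; s=np.sign(n@(B-m)); F=m+s*n*.018
    print(d,'block',B,'foot',F,'yaw',yaw,'len',np.linalg.norm(dx))
ps=[w(*p,.015) for p in [(289,152),(319,156),(349,158),(378,161)]]
```

```text
82 block [0.46023084 0.09205771] foot [0.46029688 0.09349544] yaw -0.06250389639813761 len 0.049993189061641186
68 block [ 0.47190982 -0.07698982] foot [ 0.47132465 -0.07672867] yaw -0.03024767130751084 len 0.04915560545242022
54 block [ 0.44638324 -0.24796618] foot [ 0.44680581 -0.24897525] yaw -0.4154063200056072 len 0.04978071089504921
40 block [0.46704314 0.23283017] foot [0.46864012 0.23254112] yaw -0.6836096484070547 len 0.04843305607180797
```

Run:
```python
from h import *
import pickle
ct,cs=pickle.load(open('c0.pkl','rb'))
poses={82:(.4603,.0928,-.06),68:(.4716,-.0769,-.03),54:(.4466,-.2485,-.415),40:(.468,.2326,-.684)}
overlay(ct,poses,(195,210,460,270),3,'o_t.png')
overlay(cs,poses,(280,90,450,285),3,'o_s.png')
for nm,c in (('t',ct),('s',cs)):
    hsv=cv2.cvtColor(c['image'],cv2.COLOR_RGB2HSV).astype(int);im=c['image'].astype(int)
    S=[]
    for n,(a,b,s0) in dict(yellow=(18,32,145),red=(-6,6,150),green=(45,80,70),blue=(100,130,90)).items():
        h=np.where(hsv[...,0]>150,hsv[...,0]-180,hsv[...,0])
        m=((h>=a)&(h<=b)&(hsv[...,1]>s0)).astype(np.uint8)
        M=np.zeros_like(m)
        if nm=='t':M[135:185,272:400]=1
        else:M[170:270,230:305]=1
        k,l,st,ce=cv2.connectedComponentsWithStats(m*M,connectivity=4);i=1+st[1:,4].argmax()
        rr=cv2.minAreaRect(np.argwhere(l==i)[:,::-1].astype(np.float32))
        S.append(ray(c,*ce[i],.015)[:2]);print(nm,n,st[i,4],ce[i].round(1),S[-1].round(4),ray(c,*rr[0],.015)[:2].round(4))
```

```text
t yellow 467 [289.  151.9] [0.6605 0.0702] [0.6605 0.0702]
t red 460 [318.6 155.1] [0.6508 0.0009] [0.6511 0.0011]
t green 495 [348.1 158.3] [ 0.6413 -0.0681] [ 0.6412 -0.0682]
t blue 498 [378.  161.7] [ 0.6312 -0.1373] [ 0.6313 -0.1374]
s yellow 247 [288.7 251.4] [0.6678 0.0661] [0.6608 0.0697]
s red 380 [280.1 228.6] [0.6509 0.0035] [0.6508 0.0038]
s green 380 [267.7 207.4] [ 0.6416 -0.0653] [ 0.641  -0.0651]
s blue 317 [256.5 188.1] [ 0.6318 -0.1341] [ 0.631  -0.1342]
```

View pics/o_t.png

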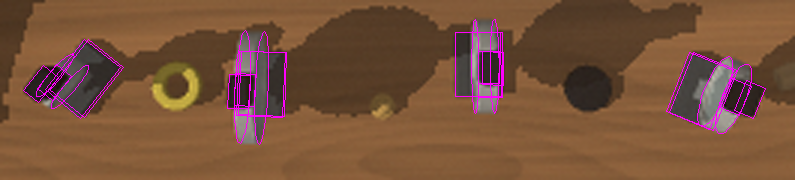

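View pics/o_s.png

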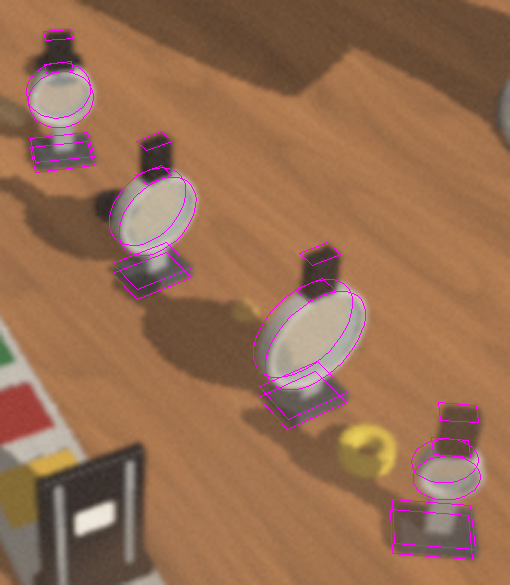

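servo_tool(increments=[[0,0,0.1,1.5,4.2,2,1],[0,0,0.1,1.5,4.2,2,1],[0,0,0.1,1.5,4.2,1,1],[0,0,0.1,1.5,4.2,0,1],[0,0,0.1,1.5,4.2,0,1],[0,0,0.1,1.5,4.2,0,1],[0,0,0.1,1.5,4.2,0,1],[0,0,0.1,1.5,4.2,0,1]])

```text
clock: 2.0
eef_pos: [0.3357, -0.2439, 0.2334]
eef_rot: [0.98, -0.198, 0.002, 0.001]
ft_force: [1.2, 0.6, 0.7]
finger_gap: 0.0923
```

```bash
cat >> h.py <<'E'
from scipy.spatial.transform import Rotation as Ro
def delta(x,y,z,phi):
    """remaining move to TCP x,y,z pointing down with tool-x along phi (mod pi)"""
    s=sense();R=Ro.from_quat(s['eef_rot']);m=R.as_matrix()
    cur=np.arctan2(m[1,0],m[0,0]); d=(phi-cur+np.pi/2)%np.pi-np.pi/2; f=cur+d
    T=Ro.from_matrix(np.array([[np.cos(f),np.sin(f),0],[np.sin(f),-np.cos(f),0],[0,0,-1]]))
    rv=(T*R.inv()).as_rotvec()
    print('t',round(s['clock'],2),'pos',np.round(s['eef_pos'],4),'phi',round(cur,3),'gap',round(s['finger_gap'],4),'F',np.round(s['ft_force'],1))
    print('shift cm',np.round((np.array([x,y,z])-s['eef_pos'])*100,2),'turn',np.round(rv,3),'q6',round(s['joint_pos'][5],2))
E
python3 -c "
from h import *
delta(.4603,.0938,.2,-.06)"
```

```text
t 2.0 pos [ 0.3357 -0.2439  0.2334] phi -0.398 gap 0.0923 F [1.2 0.6 0.7]
shift cm [12.46 33.77 -3.34] turn [0.002 0.004 0.338] q6 -0.23
```

servo_tool(increments=[[0,0,0.04,1.5,4.2,0,1],[0,0,0.04,1.5,4.2,0,1],[0,0,0.04,1.5,4.2,0,1],[0,0,0.04,1.5,4.2,0,1],[0,0,0.04,1.5,4.2,0,1],[0,0,0.04,1.5,4.2,-1,1],[0,0,0.04,1.5,4.2,-1,1],[0,0,0.04,1.5,4.2,-1,1]])

```text
clock: 2.8
eef_pos: [0.4598, 0.1071, 0.207]
eef_rot: [0.999, -0.031, 0.008, 0.0]
ft_force: [1.0, -0.4, -0.8]
finger_gap: 0.0924
```

```bash
python3 -c "
from h import *
c=cam('wrist','w1.png')
delta(.4603,.0938,.107,-.06)
overlay(c,{82:(.4603,.0938,-.06)},(0,0,640,400),1,'w1.png')"
```

```text
t 2.85 pos [0.4613 0.1123 0.2057] phi -0.059 gap 0.0922 F [ 1.   3.  -1.4]
shift cm [-0.1  -1.85 -9.87] turn [-0.002  0.016 -0.001] q6 0.3
```

View pics/w1.png

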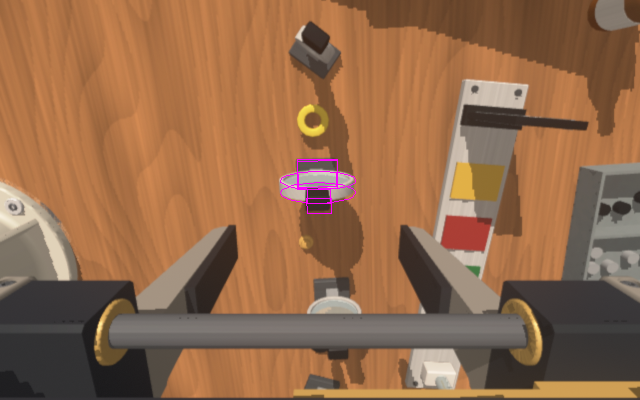

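servo_tool(increments=[[0,0.016,0,-0.1,-1.8,0,1],[0,0,0,0,0,0,1],[0,0,0,0,0,-3,1],[0,0,0,0,0,-2.8,1],[0,0,0,0,0,-2.5,1],[0,0,0,0,0,-1,1],[0,0,0,0,0,0,1]])

```text
clock: 3.55
eef_pos: [0.4618, 0.0974, 0.1113]
eef_rot: [1.0, -0.029, 0.002, -0.002]
ft_force: [0.5, -1.7, 0.3]
finger_gap: 0.0916
```

```bash
python3 -c "
from h import *
c=cam('wrist','w2.png')
delta(.4603,.0938,.107,-.06)
overlay(c,{82:(.4603,.0938,-.06)},(0,0,640,400),1,'w2.png')"
```

```text
t 3.6 pos [0.4622 0.0974 0.1119] phi -0.058 gap 0.0919 F [-0.2 -0.1  0.7]
shift cm [-0.19 -0.36 -0.49] turn [-0.004  0.005 -0.002] q6 0.26
```

View pics/w2.png

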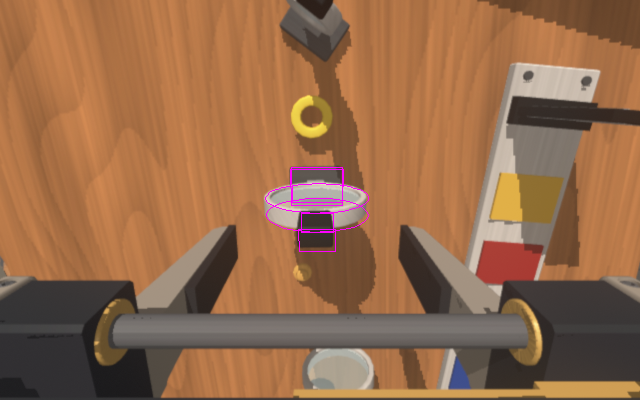

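servo_tool(increments=[[0,0.005,0,-0.2,-0.2,-0.4,1],[0,0,0,0,0,0,1],[0,0,0,0,0,0,0],[0,0,0,0,0,0,0],[0,0,0,0,0,0,0],[0,0,0,0,0,0,0],[0,0,0,0,0,0,0]])

```text
clock: 4.3
eef_pos: [0.4632, 0.0957, 0.112]
eef_rot: [1.0, -0.029, 0.003, -0.003]
ft_force: [0.3, 1.2, 0.2]
finger_gap: 0.0539
```

```bash
python3 -c "
from h import *
delta(.4603,.0955,.107,-.06)"
```

```text
t 4.3 pos [0.4632 0.0957 0.112 ] phi -0.059 gap 0.0539 F [0.3 1.2 0.2]
shift cm [-0.29 -0.02 -0.5 ] turn [-0.005  0.007 -0.001] q6 0.25
```

servo_tool(increments=[[0,0.005,0,-0.3,0,-0.5,0.55],[0,0,0,-0.2,0,-0.3,0.55],[0,0,0,0,0,0,0.55]])

```text
clock: 4.6
eef_pos: [0.4575, 0.0957, 0.1032]
eef_rot: [1.0, -0.029, 0.001, -0.003]
ft_force: [-1.4, -0.7, -0.2]
finger_gap: 0.0502
```

```bash
python3 -c "
from h import *
delta(.4603,.0955,.107,-.06)"
```

```text
t 4.6 pos [0.4575 0.0957 0.1032] phi -0.059 gap 0.0502 F [-1.4 -0.7 -0.2]
shift cm [ 0.28 -0.02  0.38] turn [-0.005  0.001 -0.001] q6 0.25
```

servo_tool(increments=[[0,0,0,0.25,0,0.2,0.4],[0,0,0,0,0,0,0.3],[0,0,0,0,0,0,0.27]])

```text
clock: 4.9
eef_pos: [0.4601, 0.0957, 0.1051]
eef_rot: [1.0, -0.029, 0.0, -0.003]
ft_force: [-0.5, 0.4, -0.5]
finger_gap: 0.0285
```

```bash
python3 -c "
from h import *
c=cam('wrist','w3.png');
delta(.4603,.0955,.107,-.06)"
```

```text
t 4.95 pos [0.4602 0.0958 0.1051] phi -0.059 gap 0.0259 F [-0.4 -0.5  0. ]
shift cm [ 0.01 -0.03  0.19] turn [-0.005  0.001 -0.001] q6 0.25
```

View pics/w3.png

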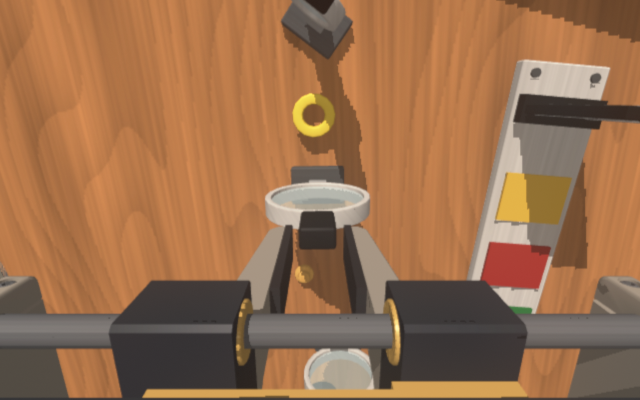

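```bash
python3 -c "
from h import *
c=cam('wrist')
s=sense();p=s['eef_pos']
print(proj(c,[p,p+[0,0,.019],p+[0,.01,0],p+[0,-.01,0],p+[0,.01,.019],p+[0,-.01,.019]]).round(0))
print(proj(c,[[.4602,.0955,.133],[.4602,.0955,.103]]).round(0))
R=cv2.Rodrigues(np.array(c['rvec'],float))[0];print(-R.T@np.array(c['tvec']).ravel())"
```

```text
[[318. 221.]
 [318. 232.]
 [317. 207.]
 [319. 235.]
 [317. 217.]
 [319. 247.]]
[[318. 239.]
 [318. 220.]]
[0.4642965  0.17220855 0.30759737]
```

```bash
python3 -c "
from h import *
c=cam('wrist');print(c['fx'],c['cx'],c['cy'])
a=cv2.resize(c['image'][170:350,220:420,::-1],None,fx=2.6,fy=2.6)
b=cam('scene');u,v=proj(b,[sense()['eef_pos']])[0].astype(int)
b2=b['image'][:,:,::-1].copy();cv2.circle(b2,(u,v),1,(0,0,255),-1)
b2=cv2.resize(b2[v-80:v+40,u-60:u+60],(468,468))
cv2.imwrite('pics/w4.png',a);cv2.imwrite('pics/s4.png',b2)
print(ray(c,290,228,.105),ray(c,290,228,.124),ray(c,280,275,.105))"
```

```text
326.4523356591001 317.7229638697044 192.1057834588856
[0.44107174 0.09190781 0.105     ] [0.44324542 0.09943873 0.124     ] [0.43125026 0.05749885 0.105     ]
```

View pics/w4.png

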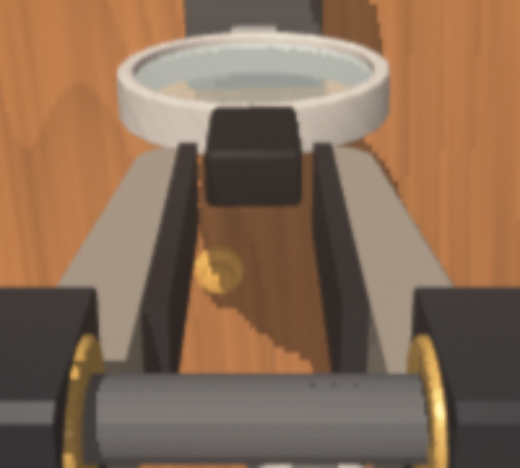

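View pics/s4.png

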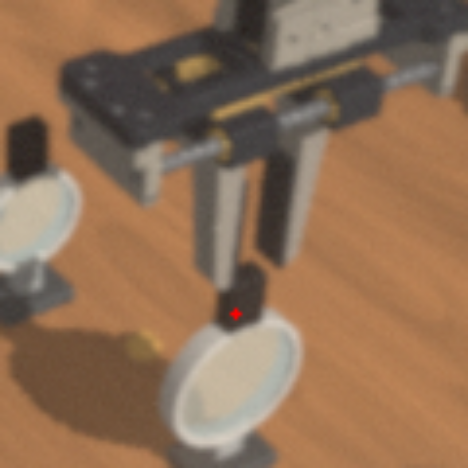

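```bash
python3 -c "
from h import *
c=cam('wrist');b=cam('scene');u,v=proj(b,[sense()['eef_pos']])[0].astype(int)
def M(c):
    R=cv2.Rodrigues(np.array(c['rvec'],float))[0];K=np.array([[c['fx'],0,c['cx']],[0,c['fy'],c['cy']],[0,0,1]]);return K@np.c_[R,np.array(c['tvec'],float).ravel()]
for pw,ps in [((295.8,225.8),(284,268)),((341,225.8),(238,283)),((341,225.8),(220,288))]:
    q=(u-60+ps[0]/3.9,v-80+ps[1]/3.9)
    X=cv2.triangulatePoints(M(c),M(b),np.array(pw,float),np.array(q,float)).ravel();print(X[:3]/X[3], proj(c,X[:3]/X[3])-pw)
p=sense()['eef_pos'];print(p, proj(b,p),sense()['joint_pos'])
"
```

```text
[0.44699515 0.10931982 0.13993099] [[-2.62788597 -4.07934929]]
[0.47255571 0.10629257 0.13975268] [[-0.92951318 -1.66009684]]
[0.47483538 0.0990599  0.13118528] [[2.53661873 4.39325687]]
[0.46000107 0.09572141 0.10507375] [[385.6634646 185.8097097]] [0.19787426 0.20964504 2.03168688 0.00627974 0.89851553 0.25250935]
```

servo_tool(increments=[[0,0,0,0,0,0,0.5],[0,0,0,0,0,0,0.5],[0,0,0,0,0,0,0.5],[0,0,0,0,0,-0.5,0.5],[0,0,0,0,0,-0.5,0.5],[0,0,0,0,0,0,0.5]])

```text
clock: 5.8
eef_pos: [0.4599, 0.0957, 0.0942]
eef_rot: [1.0, -0.029, 0.0, -0.003]
ft_force: [0.1, -0.1, 0.1]
finger_gap: 0.0459
```

```bash
cat >> h.py <<'E'
def two(name,k=3.9):
    p=sense()['eef_pos'];c=cam('wrist');b=cam('scene');u,v=proj(b,[p])[0].astype(int)
    b2=b['image'][:,:,::-1].copy();cv2.circle(b2,(u,v),1,(0,0,255),-1)
    a=c['image'][:,:,::-1]
    b2=cv2.copyMakeBorder(b2,60,60,60,60,cv2.BORDER_CONSTANT)[v-20:v+100,u:u+120]
    cv2.imwrite('pics/'+name,np.hstack([cv2.resize(a[150:350,230:410],(360,400)),cv2.resize(b2,(400,400),interpolation=cv2.INTER_CUBIC)]))
E
python3 -c "
from h import *
two('d1.png')
delta(.4603,.0955,.107,-.06)"
```

```text
t 5.9 pos [0.4602 0.0957 0.0947] phi -0.059 gap 0.046 F [-0.1 -0.1  0.8]
shift cm [ 0.01 -0.02  1.23] turn [-0.005  0.001 -0.001] q6 0.25
```

View pics/d1.png

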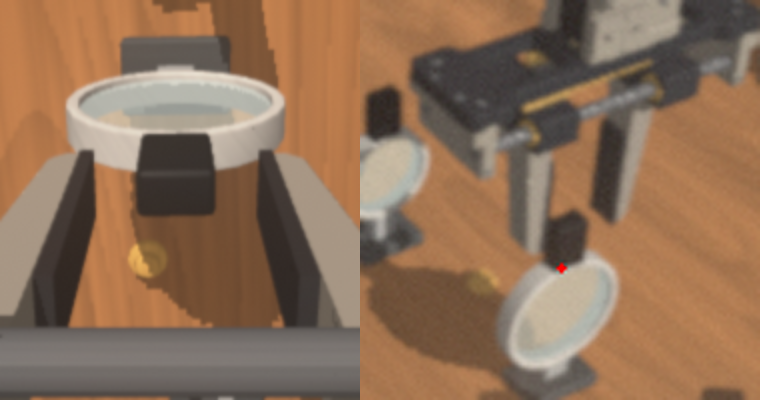

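servo_tool(increments=[[0,0,0,0,0,-0.6,0.5],[0,0,0,0,0,-0.6,0.5],[0,0,0,0,0,0,0.5],[0,0,0,0,0,0,0.5]])

```text
clock: 6.3
eef_pos: [0.4602, 0.0958, 0.0815]
eef_rot: [1.0, -0.029, 0.001, -0.003]
ft_force: [-0.0, 0.4, 1.2]
finger_gap: 0.0461
```

```bash
python3 -c "
from h import *
two('d2.png')
delta(.4603,.0955,.107,-.06)"
```

```text
t 6.4 pos [0.4603 0.0958 0.0817] phi -0.059 gap 0.046 F [-0.3 -0.   0.1]
shift cm [ 0.   -0.03  2.53] turn [-0.005  0.002 -0.001] q6 0.25
```

View pics/d2.png

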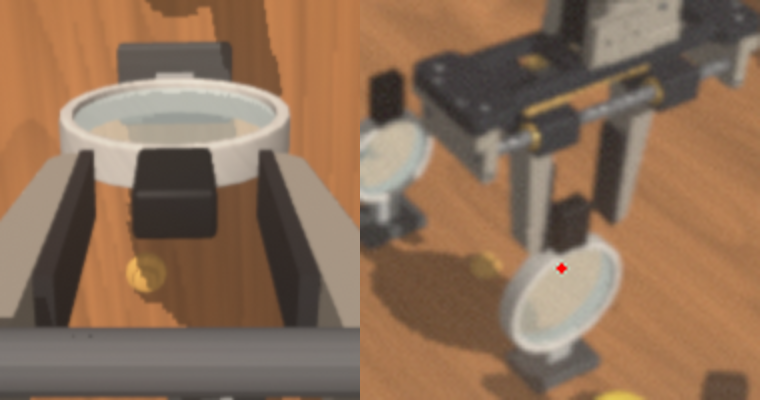

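servo_tool(increments=[[0,0,0,0,0,-0.5,0.5],[0,0,0,0,0,0,0.4],[0,0,0,0,0,0,0.2],[0,0,0,0,0,0,0],[0,0,0,0,0,0,0],[0,0,0,0,0,0,0],[0,0,0,0,0,0,0]])

```text
clock: 7.1
eef_pos: [0.4603, 0.0958, 0.0765]
eef_rot: [1.0, -0.029, 0.001, -0.003]
ft_force: [-0.1, 0.6, -1.1]
finger_gap: 0.0218
```

```bash
python3 -c "
from h import *
two('d3.png')
delta(.4603,.0955,.107,-.06)"
```

```text
t 7.2 pos [0.4603 0.0958 0.0765] phi -0.059 gap 0.0221 F [-0.6 -1.5 -1.7]
shift cm [-0.   -0.03  3.05] turn [-0.005  0.002 -0.001] q6 0.25
```

View pics/d3.png

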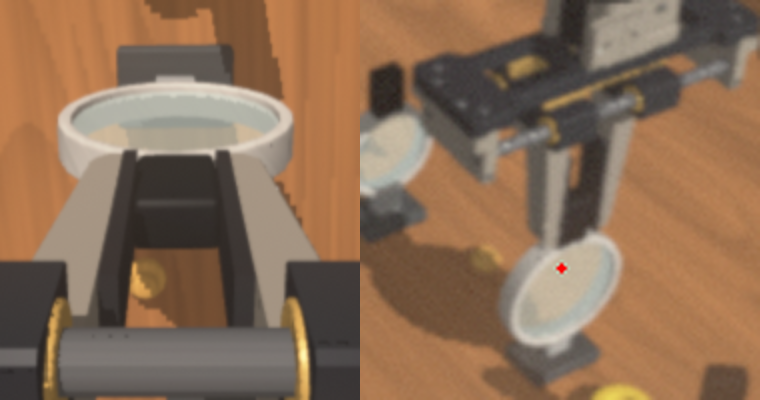

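servo_tool(increments=[[0,0,0,0,0,2,0],[0,0,0,0,0,3,0],[0,0,0,1,0,2,0],[0,0,-0.02,3,0,0,0],[0,0,-0.02,3,-1,0,0],[0,0,-0.02,3,-2,0,0],[0,0,0,2,-3,0,0],[0,0,0,1,-3,0,0]])

```text
clock: 8.0
eef_pos: [0.5905, 0.0057, 0.1478]
eef_rot: [0.998, -0.058, -0.002, -0.003]
ft_force: [-0.1, 0.4, -2.3]
finger_gap: 0.022
```

```bash
python3 -c "
from h import *
delta(.6313,-.135,.14,-.14)"
```

```text
t 8.0 pos [0.5905 0.0057 0.1478] phi -0.116 gap 0.022 F [-0.1  0.4 -2.3]
shift cm [  4.08 -14.07  -0.78] turn [-0.006 -0.003 -0.024] q6 0.12
```

servo_tool(increments=[[0,0,-0.02,1,-4,0,0],[0,0,0,1.1,-4,0,0],[0,0,0,1,-3.5,0,0],[0,0,0,0.5,-1.5,-0.5,0],[0,0,0,0,0,0,0],[0,0,0,0,0,0,0]])

```text
clock: 8.6
eef_pos: [0.6266, -0.1323, 0.1391]
eef_rot: [0.998, -0.07, -0.004, -0.003]
ft_force: [-0.8, 0.1, -3.7]
finger_gap: 0.0219
```

```bash
python3 -c "
from h import *
delta(.6313,-.135,.0925,-.14)
two('p1.png')"
```

```text
t 8.6 pos [ 0.6266 -0.1323  0.1391] phi -0.14 gap 0.0219 F [-0.8  0.1 -3.7]
shift cm [ 0.47 -0.27 -4.66] turn [-0.007 -0.007 -0.   ] q6 -0.08
```

View pics/p1.png

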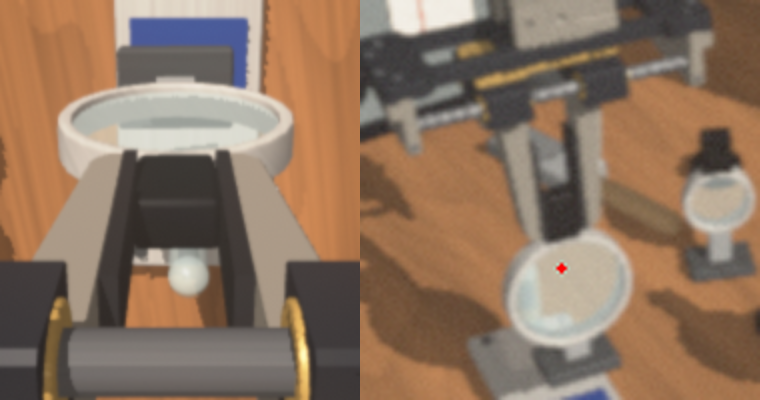

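servo_tool(increments=[[-0.007,-0.007,0,0.5,-0.3,0,0],[0,0,0,0,0,-1.5,0],[0,0,0,0,0,-1.5,0],[0,0,0,0,0,-0.8,0],[0,0,0,0,0,-0.3,0],[0,0,0,0,0,0,0]])

```text
clock: 9.3
eef_pos: [0.6307, -0.1304, 0.094]
eef_rot: [0.998, -0.067, -0.001, 0.0]
ft_force: [-0.4, -0.3, -3.0]
finger_gap: 0.0218
```

```bash
python3 -c "
from h import *
delta(.6313,-.135,.0920,-.14)
two('p2.png')
c=cam('top');overlay(c,{82:(.6313,-.137,-.14)},(330,120,450,200),6,'p2t.png',.015)"
```

```text
t 9.3 pos [ 0.6307 -0.1304  0.094 ] phi -0.134 gap 0.0218 F [-0.4 -0.3 -3. ]
shift cm [ 0.06 -0.46 -0.2 ] turn [-0.    -0.002 -0.006] q6 -0.07
```

View pics/p2.png

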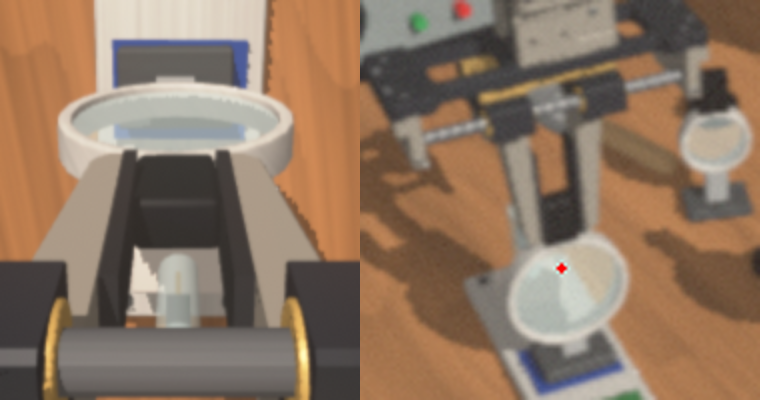

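View pics/p2t.png

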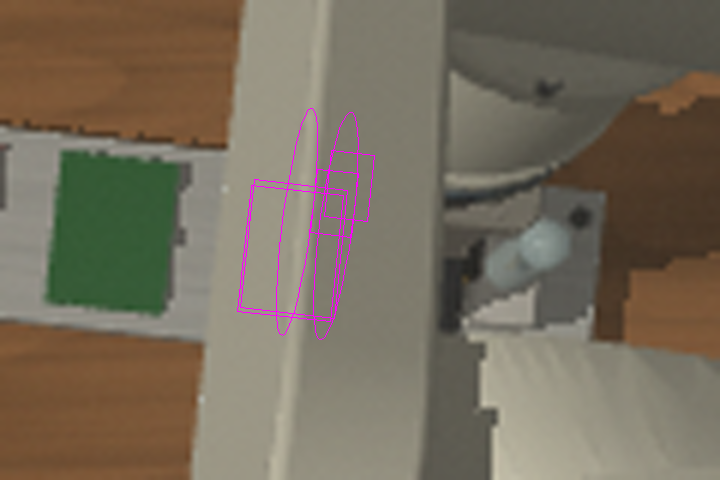

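```bash
python3 -c "
from h import *
c=cam('wrist')
for u,v,z in [(230+112/2,170.5,.015),(230+250/2,170.5,.015),(230+117/2,173,.027),(230+232/2,173,.027)]: print(ray(c,u,v,z).round(4))
"
```

```text
[ 0.6057 -0.1103  0.015 ]
[ 0.6661 -0.1185  0.015 ]
[ 0.609  -0.1103  0.027 ]
[ 0.6573 -0.1169  0.027 ]
```

servo_tool(increments=[[0,0,0,0.25,-0.5,0,0],[0,0,0,0,0,0,0],[0,0,0,0,0,0,0]])

```text
clock: 9.8
eef_pos: [0.6354, -0.1367, 0.0968]
eef_rot: [0.998, -0.067, 0.002, 0.0]
ft_force: [-0.2, -0.1, -2.2]
finger_gap: 0.0212
```

```bash
python3 -c "
from h import *
delta(.633,-.1355,.0915,-.14)
"
```

```text
t 9.8 pos [ 0.6354 -0.1367  0.0968] phi -0.134 gap 0.0212 F [-0.2 -0.1 -2.2]
shift cm [-0.24  0.12 -0.53] turn [ 0.001  0.003 -0.006] q6 -0.08
```

servo_tool(increments=[[0,0,0,-0.2,0.1,-0.4,0],[0,0,0,0,0,-0.2,0],[0,0,0,0,0,0,0],[0,0,0,0,0,0,0]])

```text
clock: 10.2
eef_pos: [0.6337, -0.136, 0.0916]
eef_rot: [0.998, -0.067, 0.002, 0.001]
ft_force: [-0.0, -0.3, -1.1]
finger_gap: 0.0219
```

```bash
python3 -c "
from h import *
delta(.633,-.1355,.0915,-.14)
two('p3.png')
"
```

```text
t 10.2 pos [ 0.6337 -0.136   0.0916] phi -0.135 gap 0.0219 F [-0.  -0.3 -1.1]
shift cm [-0.07  0.05 -0.01] turn [ 0.002  0.005 -0.005] q6 -0.08
```

View pics/p3.png

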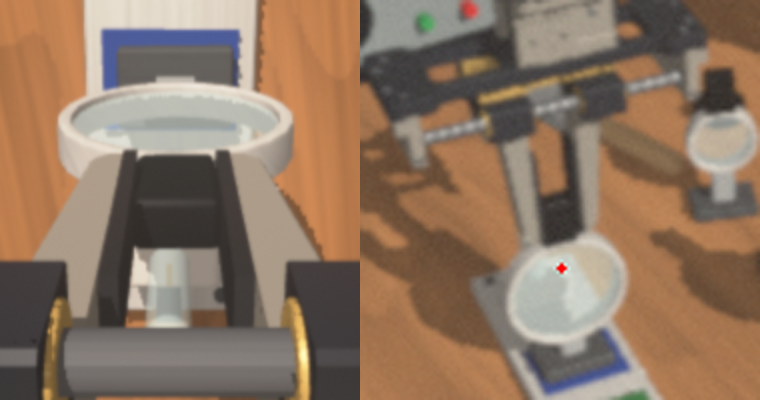

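servo_tool(increments=[[0,0,0,0,0,-0.15,0],[0,0,0,0,0,0,0],[0,0,0,0,0,0,0.6],[0,0,0,0,0,0,0.6],[0,0,0,0,0,0,0.6],[0,0,0,0,0,0,0.6]])

```text
clock: 10.9
eef_pos: [0.6351, -0.1363, 0.092]
eef_rot: [0.998, -0.067, 0.004, 0.001]
ft_force: [-1.3, 0.5, -0.9]
finger_gap: 0.0517
```

```bash
python3 -c "
from h import *
delta(.633,-.1355,.0915,-.14)
two('p4.png')
"
```

```text
t 10.9 pos [ 0.6351 -0.1363  0.092 ] phi -0.134 gap 0.0517 F [-1.3  0.5 -0.9]
shift cm [-0.21  0.08 -0.05] turn [ 0.002  0.007 -0.006] q6 -0.08
```

View pics/p4.png

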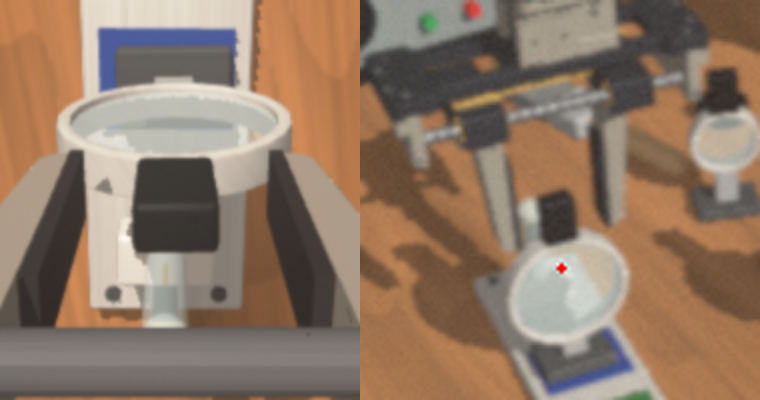

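servo_tool(increments=[[0,0,0,0,0,2,0.6],[0,0,0,0,0,3,0.8],[0,0,0,0,0,2,1],[0,0,0.03,-4,1.5,0,1],[0,0,0.03,-4,1.5,0,1],[0,0,0.03,-4,1.5,0,1],[0,0,0.02,-2.5,1,0,1],[0,0,0,-1,0.5,0,1]])

```text
clock: 11.8
eef_pos: [0.4759, -0.0752, 0.1633]
eef_rot: [1.0, -0.011, 0.004, 0.001]
ft_force: [0.3, -0.7, -0.5]
finger_gap: 0.092
```

servo_tool(increments=[[0,0,0,0,0,0,1],[0,0,0,0,0,0,1]])

```text
clock: 12.0
eef_pos: [0.4765, -0.075, 0.1641]
eef_rot: [1.0, -0.011, 0.005, 0.001]
ft_force: [0.7, -0.4, 0.2]
finger_gap: 0.0923
```

```bash
python3 -c "
from h import *
delta(.4716,-.0745,.0695,-.03)
c=cam('wrist')
overlay(c,{68:(.4716,-.0745,-.03),82:(.633,-.1355,-.14)},(0,0,640,400),1,'w5.png')
t=cam('top');overlay(t,{82:(.6313,-.137,-.14)},(330,120,450,200),6,'t5.png',.015)"
```

```text
t 12.0 pos [ 0.4765 -0.075   0.1641] phi -0.022 gap 0.0923 F [ 0.7 -0.4  0.2]
shift cm [-0.49  0.05 -9.46] turn [ 0.002  0.01  -0.008] q6 -0.14
```

View pics/w5.png

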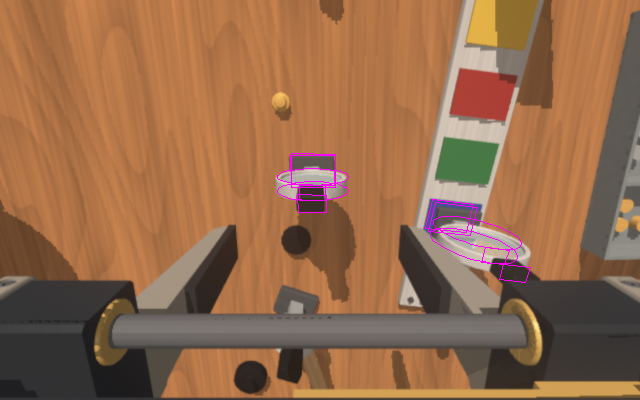

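View pics/t5.png

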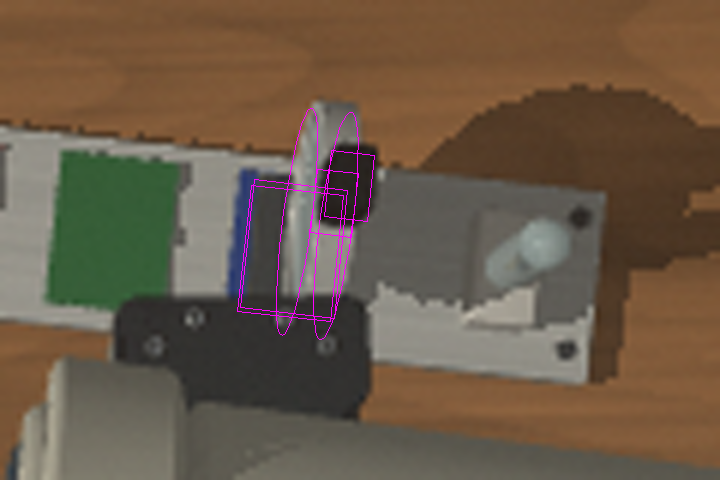

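servo_tool(increments=[[0,0.01,-0.008,-0.6,0.05,0,1],[0,0,0,0,0,-2.5,1],[0,0,0,0,0,-2.5,0.8],[0,0,0,0,0,-2.5,0.6],[0,0,0,0,0,-1,0.6],[0,0,0,0,0,0,0.6],[0,0,0,0,0,0,0.6]])

```text
clock: 12.8
eef_pos: [0.475, -0.0766, 0.0767]
eef_rot: [1.0, -0.017, -0.0, 0.001]
ft_force: [0.5, 0.1, 1.1]
finger_gap: 0.0554
```

```bash
python3 -c "
from h import *
delta(.4716,-.0745,.0695,-.03)
two('d5.png')"
```

```text
t 12.8 pos [ 0.475  -0.0766  0.0767] phi -0.034 gap 0.0554 F [0.5 0.1 1.1]
shift cm [-0.34  0.21 -0.72] turn [ 0.003 -0.     0.004] q6 -0.12
```

View pics/d5.png

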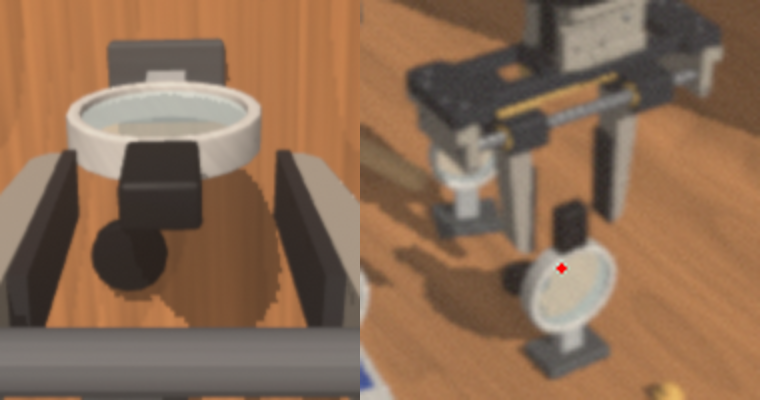

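servo_tool(increments=[[0,0,0,-0.4,0.2,-0.5,0.6],[0,0,0,0,0,-0.2,0.6],[0,0,0,0,0,0,0.5],[0,0,0,0,0,0,0.5]])

```text
clock: 13.3
eef_pos: [0.4725, -0.0747, 0.0719]
eef_rot: [1.0, -0.017, 0.002, 0.002]
ft_force: [-0.1, -0.2, -0.3]
finger_gap: 0.0457
```

```bash
python3 -c "
from h import *
delta(.4716,-.0745,.0695,-.03)
two('d6.png')"
```

```text
t 13.3 pos [ 0.4725 -0.0747  0.0719] phi -0.034 gap 0.0457 F [-0.1 -0.2 -0.3]
shift cm [-0.09  0.02 -0.24] turn [0.004 0.005 0.004] q6 -0.12
```

View pics/d6.png

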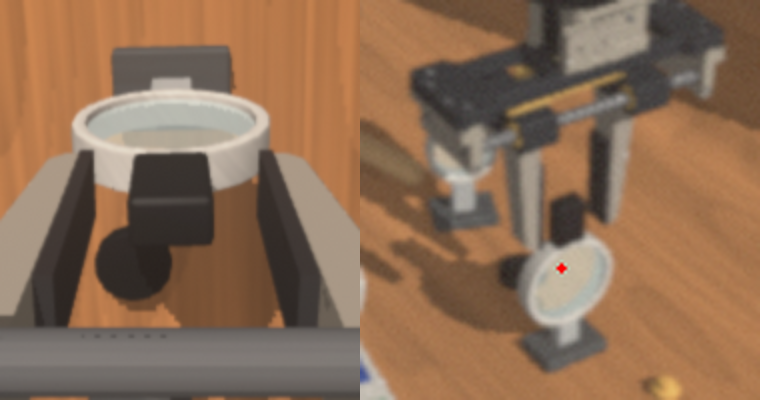

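Block nearly centred (170 vs 176). Small correction, then close.

servo_tool(increments=[[0,0.005,0,-0.15,0,-0.3,0.5],[0,0,0,0,0,0,0.4],[0,0,0,0,0,0,0.2],[0,0,0,0,0,0,0],[0,0,0,0,0,0,0],[0,0,0,0,0,0,0],[0,0,0,0,0,0,0]])

```text
clock: 14.1
eef_pos: [0.4711, -0.0746, 0.0686]
eef_rot: [1.0, -0.017, -0.0, 0.002]
ft_force: [0.2, 0.1, -0.4]
finger_gap: 0.0213
```

```bash
python3 -c "
from h import *
delta(.4716,-.0745,.0695,-.03)
two('d7.png')"
```

```text
t 14.1 pos [ 0.4711 -0.0746  0.0686] phi -0.034 gap 0.0213 F [ 0.2  0.1 -0.4]
shift cm [0.05 0.01 0.09] turn [ 0.003 -0.001  0.004] q6 -0.12
```

View pics/d7.png

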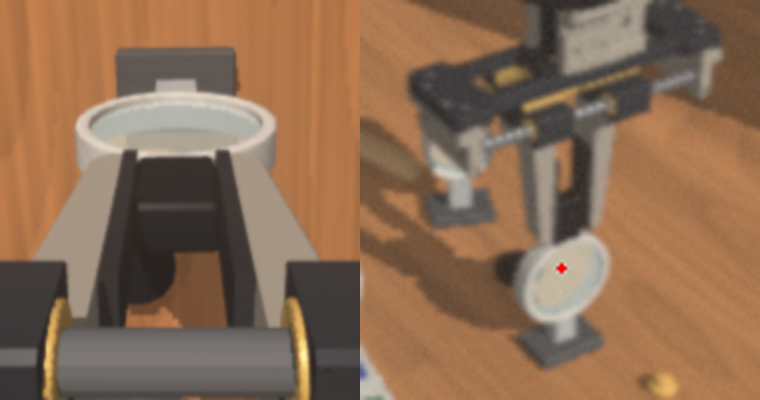

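servo_tool(increments=[[0,0,0,0,0,2,0],[0,0,0,0,0,3,0],[0,0,-0.02,2,0,0.5,0],[0,0,-0.03,4,0.2,0,0],[0,0,-0.03,4,0.2,0,0],[0,0,-0.02,4,0.2,0,0],[0,0,0,2,0.1,0,0],[0,0,0,0.5,0,0,0]])

```text
clock: 15.0
eef_pos: [0.6376, -0.067, 0.1239]
eef_rot: [0.998, -0.07, -0.003, 0.001]
ft_force: [-0.9, -0.2, -3.1]
finger_gap: 0.0214
```

servo_tool(increments=[[0,0,0,0,0,0,0]])

```text
clock: 15.1
eef_pos: [0.6374, -0.067, 0.1232]
eef_rot: [0.998, -0.069, -0.004, 0.001]
ft_force: [0.3, 0.6, -1.8]
finger_gap: 0.0217
```

```bash
python3 -c "
from h import *
delta(.642,-.067,.0845,-.14)"
```

```text
t 15.1 pos [ 0.6374 -0.067   0.1232] phi -0.139 gap 0.0217 F [ 0.3  0.6 -1.8]
shift cm [ 0.46 -0.   -3.87] turn [ 0.002 -0.008 -0.001] q6 0.04
```

servo_tool(increments=[[0,-0.008,0,0.45,0,0,0],[0,0,0,0,0,-1.2,0],[0,0,0,0,0,-1.2,0],[0,0,0,0,0,-0.8,0],[0,0,0,0,0,0,0],[0,0,0,0,0,0,0]])

```text
clock: 15.7
eef_pos: [0.6365, -0.0672, 0.087]
eef_rot: [0.998, -0.07, -0.002, 0.001]
ft_force: [-0.0, -0.1, -2.0]
finger_gap: 0.0217
```

```bash
python3 -c "
from h import *
delta(.642,-.067,.0836,-.14)
two('p6.png')"
```

```text
t 15.7 pos [ 0.6365 -0.0672  0.087 ] phi -0.139 gap 0.0217 F [-0.  -0.1 -2. ]
shift cm [ 0.55  0.02 -0.34] turn [ 0.002 -0.004 -0.001] q6 0.03
```

View pics/p6.png

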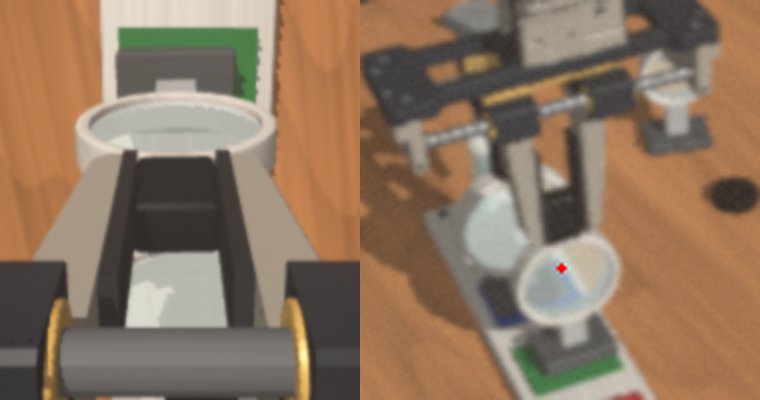

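servo_tool(increments=[[0,0,0,0.5,0,0,0],[0,0,0,0,0,-0.3,0],[0,0,0,0,0,0,0],[0,0,0,0,0,0,0]])

```text
clock: 16.2
eef_pos: [0.6435, -0.0673, 0.0854]
eef_rot: [0.998, -0.07, -0.001, 0.001]
ft_force: [-0.6, -0.2, -2.8]
finger_gap: 0.022
```

```bash
python3 -c "
from h import *
delta(.642,-.067,.0836,-.14)
two('p7.png')"
```

```text
t 16.2 pos [ 0.6435 -0.0673  0.0854] phi -0.139 gap 0.022 F [-0.6 -0.2 -2.8]
shift cm [-0.15  0.03 -0.18] turn [ 0.002 -0.001 -0.001] q6 0.04
```

View pics/p7.png

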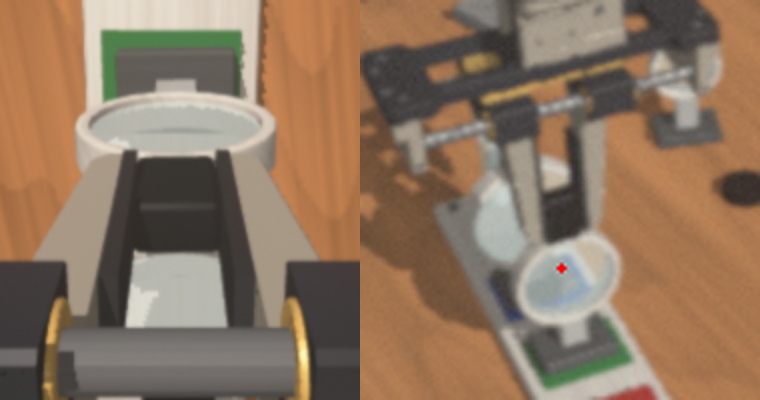

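servo_tool(increments=[[0,0,0,-0.1,0,-0.2,0],[0,0,0,0,0,-0.1,0],[0,0,0,0,0,0,0],[0,0,0,0,0,0,0]])

```text
clock: 16.7
eef_pos: [0.6428, -0.0672, 0.084]
eef_rot: [0.998, -0.07, 0.0, 0.001]
ft_force: [-0.1, 0.4, -1.4]
finger_gap: 0.0217
```

```bash
python3 -c "
from h import *
delta(.642,-.067,.0836,-.14)"
```

```text
t 16.7 pos [ 0.6428 -0.0672  0.084 ] phi -0.139 gap 0.0217 F [-0.1  0.4 -1.4]
shift cm [-0.08  0.02 -0.04] turn [ 0.002  0.    -0.001] q6 0.04
```

servo_tool(increments=[[0,0,0,0,0,-0.1,0],[0,0,0,0,0,0,0],[0,0,0,0,0,0,0.6],[0,0,0,0,0,0,0.6],[0,0,0,0,0,0,0.6],[0,0,0,0,0,0,0.6]])

```text
clock: 17.3
eef_pos: [0.6433, -0.0673, 0.0835]
eef_rot: [0.998, -0.07, 0.001, 0.001]
ft_force: [-0.1, 0.0, -0.9]
finger_gap: 0.0513
```

```bash
python3 -c "
from h import *
delta(.4466,-.2465,.1625,-.415)
two('p8.png')"
```

```text
t 17.3 pos [ 0.6433 -0.0673  0.0835] phi -0.139 gap 0.0513 F [-0.1  0.  -0.9]
shift cm [-19.67 -17.92   7.9 ] turn [ 0.002  0.001 -0.276] q6 0.04
```

View pics/p8.png

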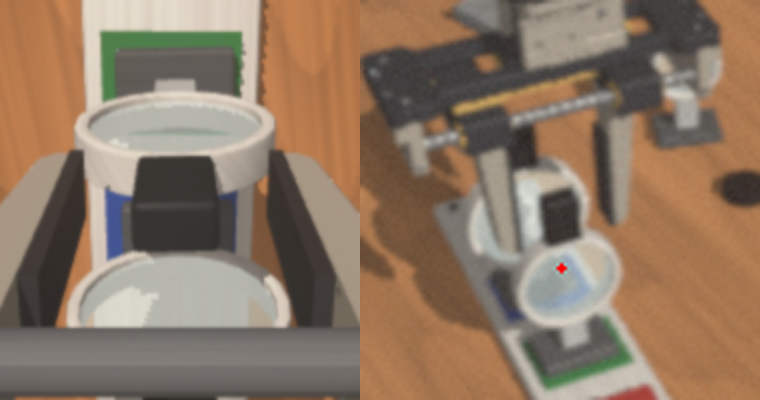

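servo_tool(increments=[[0,0,0,0,0,2,0.6],[0,0,0,0,0,3,0.8],[0,0,0,0,0,3,1],[0,0,-0.05,-3.5,-3,0,1],[0,0,-0.05,-3.5,-3.3,0,1],[0,0,-0.06,-3.5,-3.3,0,1],[0,0,-0.06,-3.5,-3.3,0,1],[0,0,-0.05,-3,-3,0,1]])

```text
clock: 18.2
eef_pos: [0.4712, -0.2271, 0.1663]
eef_rot: [0.979, -0.204, 0.002, 0.001]
ft_force: [0.2, 0.2, 0.4]
finger_gap: 0.092
```

servo_tool(increments=[[0,0,0,-1.5,-1.2,0,1],[0,0,0,0,0,0,1],[0,0,0,0,0,0,1]])

```text
clock: 18.5
eef_pos: [0.4521, -0.2426, 0.1669]
eef_rot: [0.978, -0.208, 0.003, 0.002]
ft_force: [-0.2, -0.1, 0.3]
finger_gap: 0.092
```

```bash
python3 -c "
from h import *
delta(.4466,-.2465,.0625,-.415)
c=cam('wrist')
overlay(c,{54:(.4466,-.2465,-.415)},(0,0,640,400),1,'w7.png')"
```

```text
t 18.5 pos [ 0.4521 -0.2426  0.1669] phi -0.419 gap 0.092 F [-0.2 -0.1  0.3]
shift cm [ -0.55  -0.39 -10.44] turn [0.004 0.004 0.004] q6 -0.07
```

View pics/w7.png

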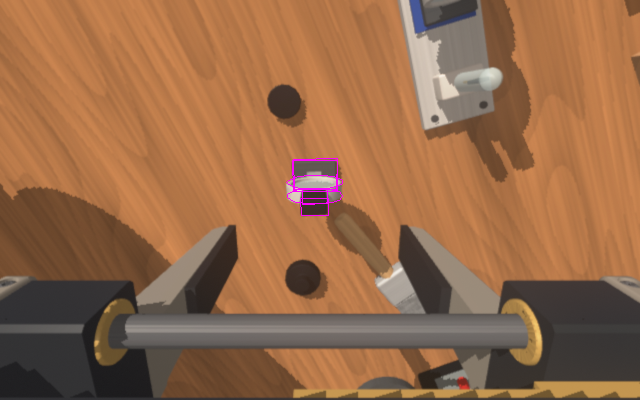

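servo_tool(increments=[[0,0.004,0,-0.6,-0.4,0,1],[0,0,0,-0.1,0,-2.5,1],[0,0,0,0,0,-2.5,0.8],[0,0,0,0,0,-2.5,0.6],[0,0,0,0,0,-1.7,0.6],[0,0,0,0,0,0,0.6],[0,0,0,0,0,0,0.6]])

```text
clock: 19.25
eef_pos: [0.45, -0.2435, 0.0727]
eef_rot: [0.979, -0.203, 0.001, 0.002]
ft_force: [-0.1, -0.1, -0.2]
finger_gap: 0.0555
```

```bash
python3 -c "
from h import *
delta(.4466,-.2465,.0625,-.415)
two('d8.png')"
```

```text
t 19.25 pos [ 0.45   -0.2435  0.0727] phi -0.408 gap 0.0555 F [-0.1 -0.1 -0.2]
shift cm [-0.34 -0.3  -1.02] turn [ 0.005  0.002 -0.007] q6 -0.08
```

View pics/d8.png

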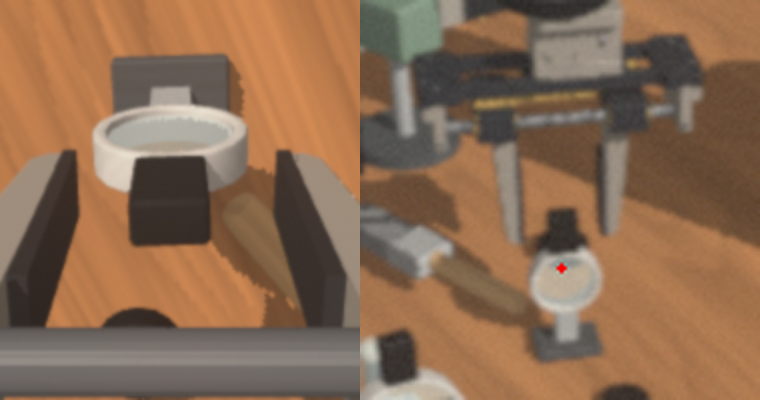

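servo_tool(increments=[[0,0,0,-0.3,-0.2,-0.7,0.6],[0,0,0,0,0,-0.3,0.5],[0,0,0,0,0,0,0.5],[0,0,0,0,0,0,0.4]])

```text
clock: 19.75
eef_pos: [0.4486, -0.2468, 0.0648]
eef_rot: [0.979, -0.203, 0.004, 0.003]
ft_force: [-0.0, 0.4, -0.2]
finger_gap: 0.0397
```

```bash
python3 -c "
from h import *
delta(.4466,-.2465,.0625,-.415)
two('d9.png')"
```

```text
t 19.75 pos [ 0.4486 -0.2468  0.0648] phi -0.408 gap 0.0397 F [-0.   0.4 -0.2]
shift cm [-0.2   0.03 -0.23] turn [ 0.008  0.006 -0.007] q6 -0.09
```

View pics/d9.png

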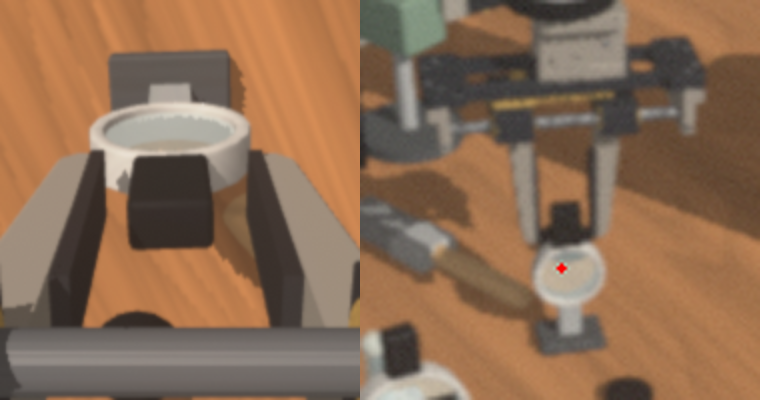

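servo_tool(increments=[[0.005,0.006,0,-0.2,0.05,-0.2,0.4],[0,0,0,0,0,0,0.4],[0,0,0,0,0,0,0.2],[0,0,0,0,0,0,0],[0,0,0,0,0,0,0],[0,0,0,0,0,0,0],[0,0,0,0,0,0,0]])

```text
clock: 20.55
eef_pos: [0.4466, -0.2465, 0.0629]
eef_rot: [0.979, -0.203, 0.0, 0.001]
ft_force: [0.3, -0.6, 0.4]
finger_gap: 0.0216
```

```bash
python3 -c "
from h import *
delta(.4466,-.2465,.0625,-.415)
two('d10.png')"
```

```text
t 20.55 pos [ 0.4466 -0.2465  0.0629] phi -0.408 gap 0.0216 F [ 0.3 -0.6  0.4]
shift cm [ 0.   -0.   -0.04] turn [ 0.003  0.    -0.007] q6 -0.1
```

View pics/d10.png

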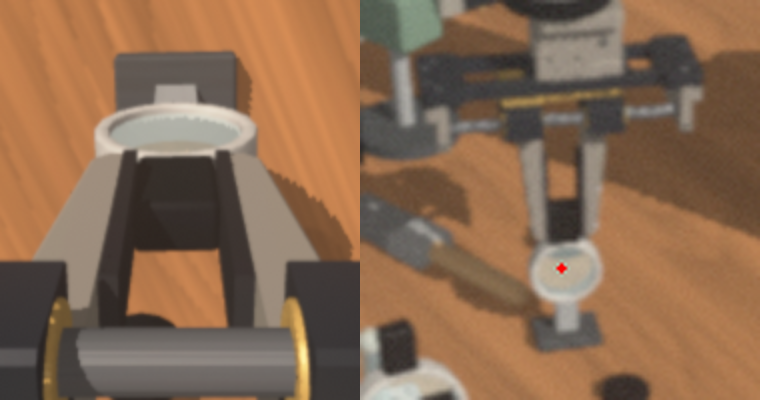

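servo_tool(increments=[[0,0,0,0,0,2,0],[0,0,0,0,1,3,0],[0,0,0.05,0,4,1,0],[0,0,0.05,0,4.5,0,0],[0,0,0.05,0,4.5,0,0],[0,0,0.05,0,4.5,0,0],[0,0,0.04,1,4,0,0],[0,0,0,3,2,0,0]])

```text
clock: 21.45
eef_pos: [0.4826, 0.0047, 0.1245]
eef_rot: [0.997, -0.083, -0.0, 0.001]
ft_force: [1.5, -0.1, -1.7]
finger_gap: 0.0217
```

```bash
python3 -c "
from h import *
delta(.652,.0025,.078,-.14)"
```

```text
t 21.45 pos [0.4826 0.0047 0.1245] phi -0.165 gap 0.0217 F [ 1.5 -0.1 -1.7]
shift cm [16.94 -0.22 -4.65] turn [ 0.002 -0.001  0.025] q6 0.18
```

servo_tool(increments=[[0,0,0.02,4,-0.2,0,0],[0,0,0,4.5,-0.2,0,0],[0,0,0,4,-0.2,0,0],[0,0,0,3,-0.2,0,0],[0,0,0,1,0,0,0],[0,0,0,0,0,0,0],[0,0,0,0,0,0,0]])

```text
clock: 22.15
eef_pos: [0.6526, 0.0022, 0.1221]
eef_rot: [0.998, -0.069, -0.002, 0.001]
ft_force: [-0.2, -0.2, -1.8]
finger_gap: 0.0218
```

```bash
python3 -c "
from h import *
delta(.652,.0025,.078,-.14)"
```

```text
t 22.15 pos [0.6526 0.0022 0.1221] phi -0.137 gap 0.0218 F [-0.2 -0.2 -1.8]
shift cm [-0.06  0.03 -4.41] turn [ 0.001 -0.004 -0.003] q6 0.14
```

servo_tool(increments=[[0,0,0,0,0,-1.5,0],[0,0,0,0,0,-1.5,0],[0,0,0,0,0,-0.7,0],[0,0,0,0,0,0,0],[0,0,0,0,0,0,0]])

```text
clock: 22.65
eef_pos: [0.6471, 0.0022, 0.0811]
eef_rot: [0.998, -0.069, -0.004, 0.001]
ft_force: [-0.2, 0.4, -1.2]
finger_gap: 0.0218
```

```bash
python3 -c "
from h import *
delta(.652,.0025,.078,-.14)
two('p9.png')"
```

```text
t 22.65 pos [0.6471 0.0022 0.0811] phi -0.137 gap 0.0218 F [-0.2  0.4 -1.2]
shift cm [ 0.49  0.03 -0.31] turn [ 0.001 -0.008 -0.003] q6 0.14
```

View pics/p9.png

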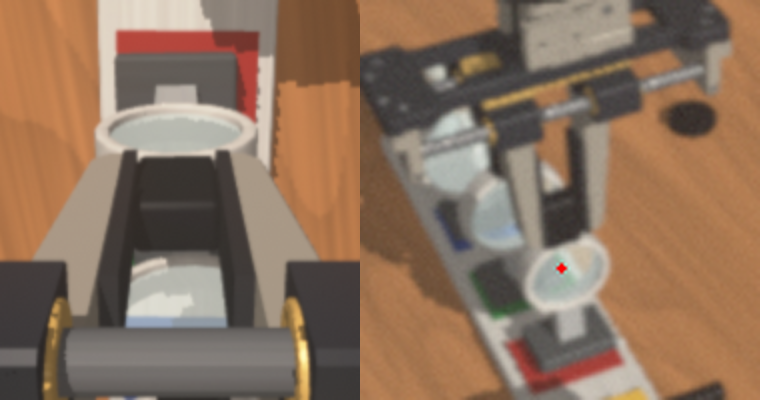

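servo_tool(increments=[[0,-0.006,0,0.45,0,0,0],[0,0,0,0,0,-0.25,0],[0,0,0,0,0,0,0],[0,0,0,0,0,0,0]])

```text
clock: 23.15
eef_pos: [0.6538, 0.0022, 0.0803]
eef_rot: [0.998, -0.069, 0.001, 0.0]
ft_force: [-1.0, 0.3, -1.8]
finger_gap: 0.0219
```

```bash
python3 -c "
from h import *
delta(.652,.0025,.078,-.14)
two('p10.png')"
```

```text
t 23.15 pos [0.6538 0.0022 0.0803] phi -0.138 gap 0.0219 F [-1.   0.3 -1.8]
shift cm [-0.18  0.03 -0.23] turn [ 0.001  0.002 -0.002] q6 0.14
```

View pics/p10.png

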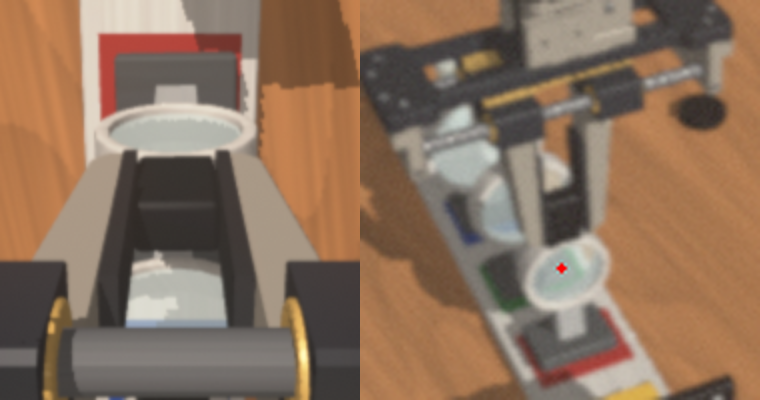

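servo_tool(increments=[[0,0,0,-0.2,0,-0.25,0],[0,0,0,0,0,-0.1,0],[0,0,0,0,0,0,0],[0,0,0,0,0,0,0]])

```text
clock: 23.65
eef_pos: [0.6521, 0.0022, 0.0781]
eef_rot: [0.998, -0.069, 0.002, 0.0]
ft_force: [-0.3, 0.2, -2.2]
finger_gap: 0.0219
```

```bash
python3 -c "
from h import *
delta(.652,.0025,.078,-.14)"
```

```text
t 23.65 pos [0.6521 0.0022 0.0781] phi -0.137 gap 0.0219 F [-0.3  0.2 -2.2]
shift cm [-0.01  0.03 -0.01] turn [ 0.001  0.003 -0.003] q6 0.14
```

servo_tool(increments=[[0,0,0,0,0,-0.15,0],[0,0,0,0,0,0,0],[0,0,0,0,0,0,0]])

```text
clock: 23.95
eef_pos: [0.6526, 0.002, 0.0781]
eef_rot: [0.998, -0.069, 0.002, 0.0]
ft_force: [-1.4, 0.5, -1.1]
finger_gap: 0.0216
```

```bash
python3 -c "
from h import *
delta(.652,.0025,.078,-.14)"
```

```text
t 23.95 pos [0.6526 0.002  0.0781] phi -0.138 gap 0.0216 F [-1.4  0.5 -1.1]
shift cm [-0.06  0.05 -0.01] turn [ 0.001  0.005 -0.002] q6 0.14
```

Z stopped on the felt; release.

servo_tool(increments=[[0,0,0,0,0,0,0.6],[0,0,0,0,0,0,0.6],[0,0,0,0,0,0,0.6],[0,0,0,0,0,0,0.6],[0,0,0,0,0,2,0.6],[0,0,0,0,0,3,0.8],[0,0,0,0,0,3,1],[0,0,0,0,0,0,1]])

```text
clock: 24.75
eef_pos: [0.6512, 0.0021, 0.1585]
eef_rot: [0.998, -0.069, 0.001, 0.001]
ft_force: [0.6, -0.1, 0.2]
finger_gap: 0.0768
```

```bash
python3 -c "
from h import *
delta(.468,.2346,.1625,-.684)
two('p11.png')"
```

```text
t 24.75 pos [0.6512 0.0021 0.1585] phi -0.137 gap 0.0768 F [ 0.6 -0.1  0.2]
shift cm [-18.32  23.25   0.4 ] turn [ 0.002  0.001 -0.547] q6 0.14
```

View pics/p11.png

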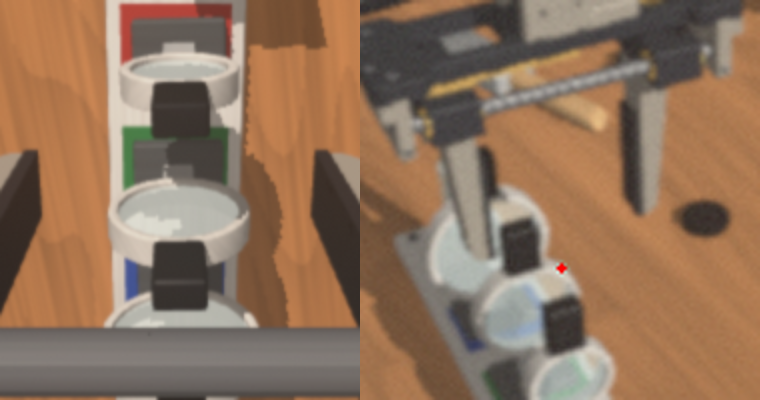

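servo_tool(increments=[[0,0,-0.08,-3.5,2,0.3,1],[0,0,-0.08,-3,3.5,0,1],[0,0,-0.08,-3,3.8,0,1],[0,0,-0.08,-3,3.8,0,1],[0,0,-0.08,-2.5,3.8,0,1],[0,0,-0.08,-2,3.5,0,1],[0,0,-0.05,-1,2,0,1],[0,0,0,0,0,0,1]])

```text
clock: 25.65
eef_pos: [0.4544, 0.229, 0.1457]
eef_rot: [0.941, -0.339, -0.009, 0.004]
ft_force: [0.2, 0.4, -0.2]
finger_gap: 0.092
```

servo_tool(increments=[[0,0,0,0,0,0,1]])

```text
clock: 25.75
eef_pos: [0.4537, 0.2288, 0.1446]
eef_rot: [0.941, -0.338, -0.01, 0.005]
ft_force: [0.6, 0.4, 0.1]
finger_gap: 0.092
```

```bash
python3 -c "
from h import *
delta(.468,.2346,.0555,-.684)
c=cam('wrist')
overlay(c,{40:(.468,.2346,-.684)},(0,0,640,400),1,'w9.png')"
```

```text
t 25.75 pos [0.4537 0.2288 0.1446] phi -0.69 gap 0.092 F [0.6 0.4 0.1]
shift cm [ 1.43  0.58 -8.91] turn [ 0.003 -0.021  0.006] q6 1.14
```

View pics/w9.png

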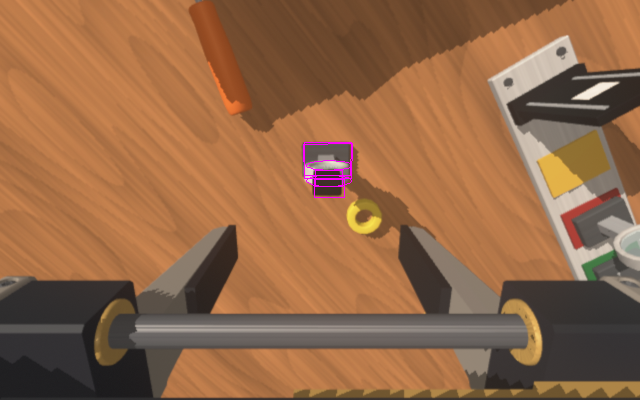

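servo_tool(increments=[[0,-0.02,0,1.4,0.6,0,1],[0,0,0,0,0,0,1],[0,0,0,0,0,-2,1],[0,0,0,0,0,-2.5,0.8],[0,0,0,0,0,-2.2,0.6],[0,0,0,0,0,-1,0.6],[0,0,0,0,0,0,0.6],[0,0,0,0,0,0,0.6]])

```text
clock: 26.6
eef_pos: [0.4752, 0.2303, 0.0655]
eef_rot: [0.94, -0.341, 0.002, 0.001]
ft_force: [-0.2, 0.3, -0.2]
finger_gap: 0.0553
```

```bash
python3 -c "
from h import *
delta(.468,.2346,.0555,-.684)
two('d11.png')"
```

```text
t 26.6 pos [0.4752 0.2303 0.0655] phi -0.696 gap 0.0553 F [-0.2  0.3 -0.2]
shift cm [-0.72  0.43 -1.  ] turn [0.003 0.004 0.012] q6 1.15
```

View pics/d11.png

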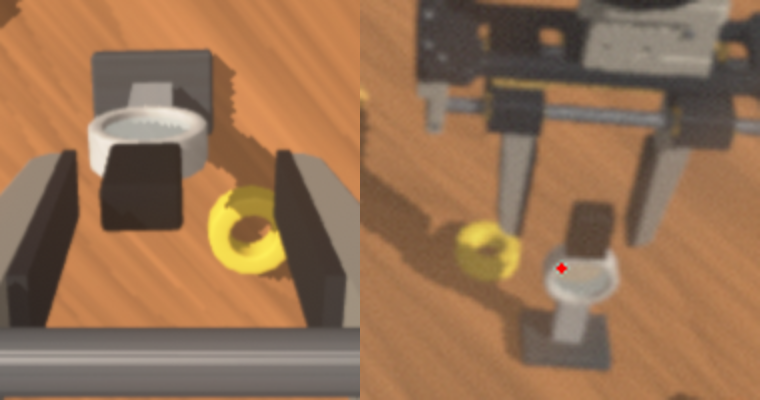

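servo_tool(increments=[[0,0,0.01,-0.7,0.5,-0.3,0.6],[0,0,0,0,0,-0.3,0.6],[0,0,0,0,0,0,0.5],[0,0,0,0,0,0,0.5]])

```text
clock: 27.1
eef_pos: [0.469, 0.237, 0.0618]
eef_rot: [0.942, -0.336, 0.004, -0.001]
ft_force: [0.1, -0.1, 0.3]
finger_gap: 0.0461
```

```bash
python3 -c "
from h import *
delta(.468,.2346,.0555,-.684)
two('d12.png')"
```

```text
t 27.1 pos [0.469  0.237  0.0618] phi -0.684 gap 0.0461 F [ 0.1 -0.1  0.3]
shift cm [-0.1  -0.24 -0.63] turn [0.    0.008 0.   ] q6 1.16
```

View pics/d12.png

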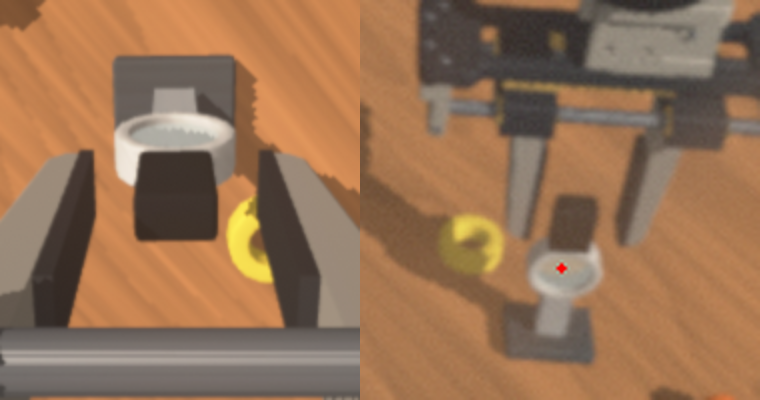

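servo_tool(increments=[[0,0.005,0,-0.15,-0.15,-0.5,0.5],[0,0,0,0,0,-0.2,0.5],[0,0,0,0,0,0,0.4],[0,0,0,0,0,0,0.2],[0,0,0,0,0,0,0],[0,0,0,0,0,0,0],[0,0,0,0,0,0,0],[0,0,0,0,0,0,0]])

```text
clock: 28.0
eef_pos: [0.4674, 0.235, 0.0539]
eef_rot: [0.942, -0.336, 0.001, -0.0]
ft_force: [-0.1, 0.3, -0.8]
finger_gap: 0.022
```

```bash
python3 -c "
from h import *
delta(.468,.2346,.0555,-.684)
two('d13.png')"
```

```text
t 28.0 pos [0.4674 0.235  0.0539] phi -0.685 gap 0.022 F [-0.1  0.3 -0.8]
shift cm [ 0.06 -0.04  0.16] turn [0.001 0.002 0.001] q6 1.15
```

View pics/d13.png

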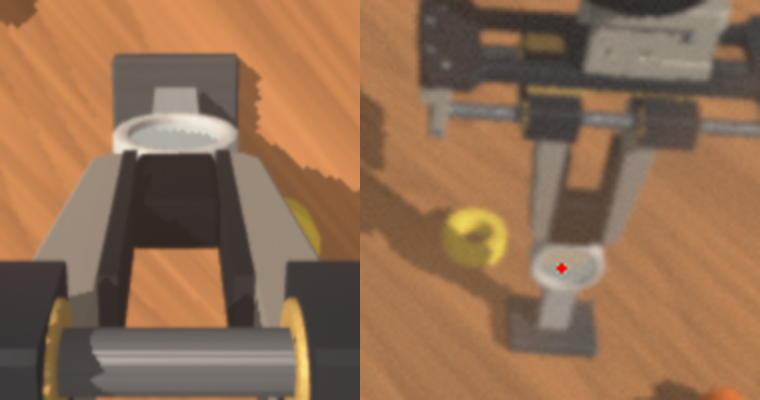

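servo_tool(increments=[[0,0,0,0,0,2,0],[0,0,0.05,0,-1,3,0],[0,0,0.1,0,-3.5,1.5,0],[0,0,0.1,0,-4,0,0],[0,0,0.1,0,-4,0,0],[0,0,0.1,0.5,-3,0,0],[0,0,0.08,2,-1,0,0],[0,0,0,3,0,0,0]])

```text
clock: 28.9
eef_pos: [0.5192, 0.064, 0.1214]
eef_rot: [0.998, -0.064, 0.001, 0.001]
ft_force: [-0.0, 0.6, -1.5]
finger_gap: 0.0216
```

```bash
python3 -c "
from h import *
delta(.662,.0715,.069,-.14)"
```

```text
t 28.9 pos [0.5192 0.064  0.1214] phi -0.129 gap 0.0216 F [-0.   0.6 -1.5]
shift cm [14.28  0.75 -5.24] turn [ 0.001  0.002 -0.011] q6 0.25
```

servo_tool(increments=[[0,0,-0.01,4,0.4,0,0],[0,0,0,4,0.3,0,0],[0,0,0,3.5,0.1,0,0],[0,0,0,2,0,0,0],[0,0,0,0,0,0,0],[0,0,0,0,0,0,0]])

```text
clock: 29.5
eef_pos: [0.6607, 0.0703, 0.1199]
eef_rot: [0.997, -0.071, 0.001, 0.001]
ft_force: [-0.3, 0.6, -1.2]
finger_gap: 0.0218
```

```bash
python3 -c "
from h import *
delta(.662,.0715,.069,-.14)
two('p12.png')"
```

```text
t 29.5 pos [0.6607 0.0703 0.1199] phi -0.142 gap 0.0218 F [-0.3  0.6 -1.2]
shift cm [ 0.13  0.12 -5.09] turn [0.002 0.001 0.002] q6 0.25
```

View pics/p12.png

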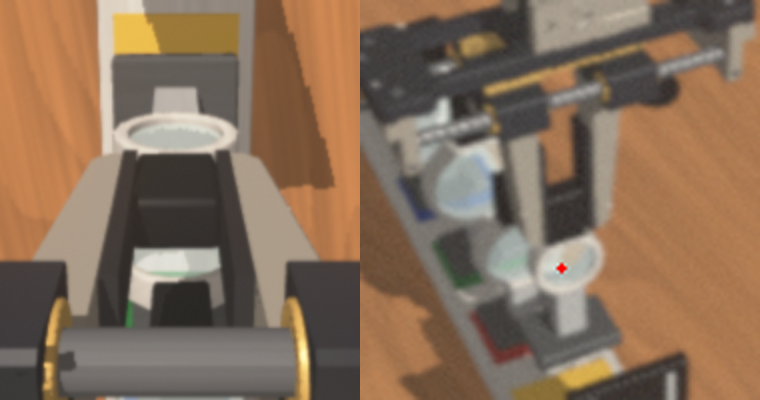

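servo_tool(increments=[[0,0,0,0.2,0.1,-1.5,0],[0,0,0,0.2,0,-1.5,0],[0,0,0,0.2,0,-1.2,0],[0,0,0,0,0,-0.3,0],[0,0,0,0,0,0,0],[0,0,0,0,0,0,0]])

```text
clock: 30.2
eef_pos: [0.6627, 0.0715, 0.0703]
eef_rot: [0.998, -0.071, -0.001, 0.001]
ft_force: [0.3, -0.3, -1.6]
finger_gap: 0.0218
```

```bash
python3 -c "
from h import *
delta(.662,.0715,.069,-.14)
two('p13.png')"
```

```text
t 30.2 pos [0.6627 0.0715 0.0703] phi -0.141 gap 0.0218 F [ 0.3 -0.3 -1.6]
shift cm [-0.07  0.   -0.13] turn [ 0.002 -0.002  0.001] q6 0.25
```

View pics/p13.png

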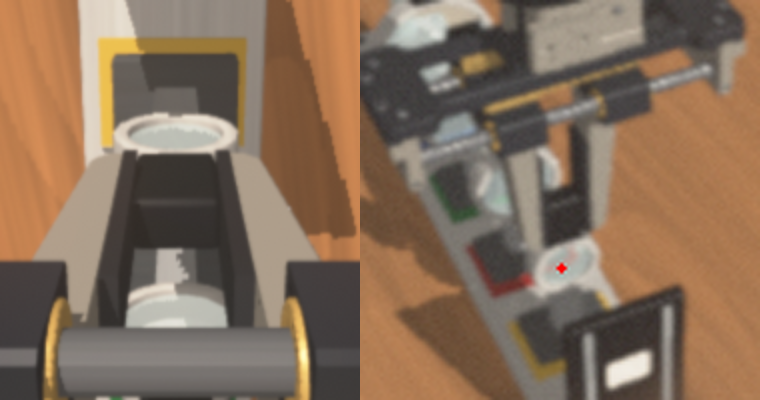

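Well centred. Lower the last 1–2 mm.

servo_tool(increments=[[0,0,0,0,0,-0.15,0],[0,0,0,0,0,-0.1,0],[0,0,0,0,0,0,0],[0,0,0,0,0,0,0]])

```text
clock: 30.7
eef_pos: [0.664, 0.0715, 0.0696]
eef_rot: [0.998, -0.071, 0.001, 0.001]
ft_force: [0.1, 0.2, -0.9]
finger_gap: 0.0216
```

```bash
python3 -c "
from h import *
delta(.662,.0715,.069,-.14)"
```

```text
t 30.7 pos [0.664  0.0715 0.0696] phi -0.141 gap 0.0216 F [ 0.1  0.2 -0.9]
shift cm [-0.2  -0.   -0.06] turn [0.002 0.001 0.001] q6 0.25
```

servo_tool(increments=[[0,0,0,-0.1,0,-0.15,0],[0,0,0,0,0,0,0],[0,0,0,0,0,0,0.6],[0,0,0,0,0,0,0.6],[0,0,0,0,0,0,0.6],[0,0,0,0,0,0,0.6]])

```text
clock: 31.3
eef_pos: [0.6641, 0.0716, 0.0694]
eef_rot: [0.998, -0.071, 0.002, 0.001]
ft_force: [-0.3, -0.3, -0.0]
finger_gap: 0.0515
```

servo_tool(increments=[[0,0,0,0,0,2,0.6],[0,0,0,0,0,3,0.8],[0,0,0,0,0,4,1],[0,0,0,-3,0,3,1],[0,0,0,-4,0,0,1],[0,0,0,-4,0,0,1],[0,0,0,-4,0,0,1],[0,0,0,-4,0,0,1]])

```text
clock: 32.1
eef_pos: [0.4714, 0.0714, 0.1923]
eef_rot: [0.997, -0.071, 0.003, 0.0]
ft_force: [-0.1, 0.6, 0.4]
finger_gap: 0.0921
```

servo_tool(increments=[[0,0,0,-3,3,0,1],[0,0,0,-2,4,0,1],[0,0,0,0,4,0,1],[0,0,0,0,4,0,1],[0,0,0,0,4,0,1],[0,0,0,0,4,0,1],[0,0,0,0,0,0,1],[0,0,0,0,0,0,1]])

```text
clock: 32.9
eef_pos: [0.4125, 0.3087, 0.1941]
eef_rot: [0.997, -0.072, 0.004, -0.001]
ft_force: [0.0, -0.0, -0.1]
finger_gap: 0.0918
```

```bash
python3 -c "
from h import *
delta(.4,.3,.2,-.14)
P={82:(.6325,-.1365,-.14),68:(.642,-.068,-.14),54:(.652,.0015,-.14),40:(.6625,.0705,-.14)}
t=cam('top','ft.png');overlay(t,P,(230,110,430,200),4,'f_t.png',.015)
t=cam('scene','fs.png');overlay(t,{d:(x,y+.002,w) for d,(x,y,w) in P.items()},(215,120,355,300),3,'f_s.png',.015)
cv2.imwrite('pics/f_t0.png',cv2.resize(cv2.imread('pics/ft.png')[110:200,230:430],None,fx=4,fy=4,interpolation=cv2.INTER_CUBIC))"
```

```text
t 32.9 pos [0.4125 0.3087 0.1941] phi -0.144 gap 0.0918 F [ 0.  -0.  -0.1]
shift cm [-1.25 -0.87  0.59] turn [-0.001  0.009  0.004] q6 0.79
```

View pics/f_t.png

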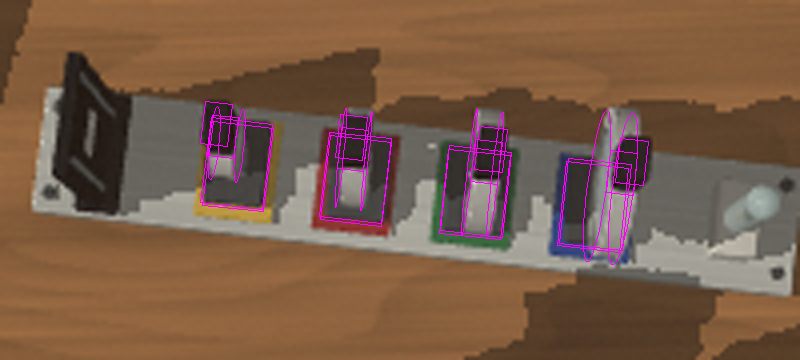

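View pics/f_t0.png

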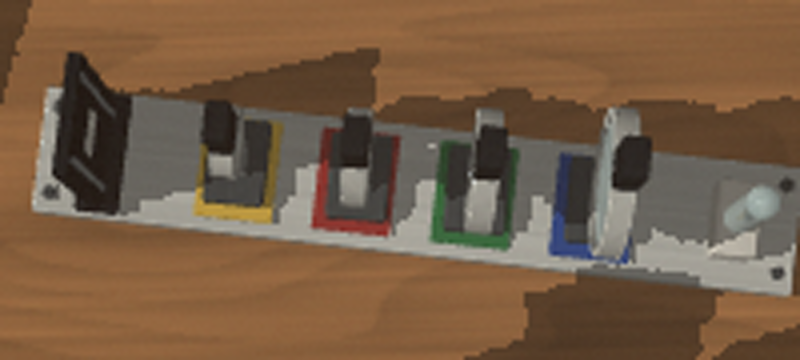

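View pics/f_s.png

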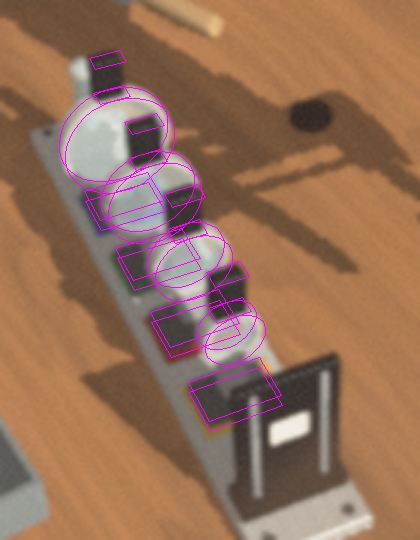

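```bash
python3 -c "
from h import *
print(order.close_job())"
```

```text
the job is handed in; nothing more can be done
None
```

All four lens mounts are on the rail in order and released, and I handed the job in at about 33 s. From the lamp they sit: 82 mm on blue, 68 on green, 54 on red and 40 on yellow, next to the film gate.

- **Final check:** in the last top and scene pictures all four stand upright with the glass along the rail. Every foot is inside its pad, by eye within about 4 mm of centre; the 82 is the furthest off, about 3 mm across the rail. The gripper was open and clear of everything, and the force readings were near zero. The hand-in reports no verdict, so I can't confirm the result beyond that.
- **Disagreement in tool height:** the cameras put the finger tips about 31 mm above the TCP height the arm reports. My first try at gripping the 82 was therefore too high, so I stopped before closing on it. From then on I set the grasp heights by the pictures. The placing heights followed from those, with the wrist force as a check.
- **Disagreement between cameras:** the top and scene views differed by 2–3 mm in y, so I used values in between and corrected each placing with the wrist view.

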